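# Demagnetise the spring samples from the tilting bin

### The arm

A 6-joint arm with a two-finger parallel gripper is mounted at the origin on a cart in front of the work surface, level with it; the furniture and walls round the work are solid. World frame = base frame: x ahead of the robot, y to its left, z up, the work surface at z = 0. Lengths are in m, angles in rad, forces in N, time in s.
With the tool pointing down it reaches from about 0.35 to 0.725 m from the base axis. Payload 4.3 kg.
Tool frame: the origin (TCP) lies on the centre line of the jaws, within the pads' length; the fingertips stand 14 mm ahead of it and the grasp point (between the pads) lies 5 mm behind it; z points along the fingers, y is the direction in which the jaws open and shut (so a half turn about z gives the same grasp; the last joint's range is limited). The gripper opens to 85 mm and grips with 20 to 120 N. Pads are 22 mm wide; open, the fingers measure 114 mm over their backs; the gripper's body (76 mm by 85 mm) begins 54 mm behind the grasp point. The pads swing forward as they close: fully open they stand 13 mm farther back than shut.
Start: joints at [1.199, 0.377, 0.081, 1.274, 0, 1.46], TCP at [0.149, 0.555, 0.245] pointing down, gripper open.
Joint ranges: [-2.72, 2.72], [-0.84, 1.66], [-1.02, 1.22], [-1.77, 2.12], [-1.37, 1.28], [-3.14, 3.14]. Speed limits (rad/s): [2.57, 2.57, 3.14, 3.14, 3.14, 3.14].

### API

Orientations are given as a unit quaternion [x, y, z, w].
In Python, from station import env gives the robot as it stands.
- The arm moves only by the tool arm_command, never from a script. Its arguments are lists of equal length, an entry for each row: "delta_pos": the shift along the tool's x, y, z in units of 0.15 m (1.0 is 0.15 m), a list of three; "rot": the turn, a rotation vector about the tool's x, y, z in units of 90 degrees (1.0 is 90 degrees), a list of three; "hand": the closure, from 0 (fully open) to 1 (shut). A call has 1 to 10 rows; each row is the pose to reach, as a shift and turn from the pose measured when the call began, along the tool's axes at that moment; what a row does not reach only later rows make up. A row lasts 1/8 s, in which the tool goes at most 62.5 mm and 10.7 degrees, less where a joint would pass 70% of its speed; a pose out of reach is approached as far as the arm can. A call with a number of a shift or a turn outside -1 to 1 is refused whole. A call with a gripper value outside its range is refused whole. The fingers move at their own pace and stop on an object; the grip force is fixed at half the most. Time passes only in rows, so rows that repeat a pose let the fingers close. It gives the time, the measured TCP pose, the force and the opening at its end, in the units of the state.
- env.get_obs(): the state, without advancing time (a new reading comes with each control period).
- env.snapshot(name): name is "scene" or "top"; returns a dict with "color" (480x640x3 uint8, red, green, blue), "fx", "fy", "cx", "cy" (pixels), "D" ([k1, k2, p1, p2, k3] as OpenCV has them; the pictures are not rectified), "R" (3x3) and "t" (3): a world point X has camera coordinates R X + t. Camera axes: x right, y down, z forward; pixel columns grow to the right and rows downward; lengths in m; the calibration is good to about 2 mm. A picture is of the moment at which its call begins. There is no depth.
- env.job_done(): hands the job in, once; it reports no verdict.
The state is a dict: "clock": time; "joint_pos": joint angles; "joint_velocities": joint speeds; "joint_efforts": joint torques, N m; "tcp_pos": TCP position; "orientation": TCP orientation; "ft_force": force on the tool from outside, world axes, zero at the start; "moment": the same for the moment, N m; "grip_width": opening from 0.0 (shut) to 1.0 (fully open).
Only numpy, scipy, OpenCV 4.12 (cv2) and the standard library are available. Lean on these libraries where they do the work, as an engineer would, in place of code of your own. Each camera call takes 0.05 s, during which the arm holds its last target.

### The job

The spring samples at the back of the tilting bin need demagnetising before they go on the tester: pull the bin fully forward on its pivot, put every spring in the bin into the ribbed tray of the demagnetiser, and tip the bin fully shut again, leaving the steel rings in it. Only once all the springs are in the tray, lift the guard over the demagnetiser's toggle right up, throw the toggle over to on (leaning away from the tray), and fold the guard fully down over it again. Do not disturb the adapter plate or plug gauge lying about.

Things in the scene. Friction and masses are not known exactly. Their poses are not given: they have to be found in the camera images.
- bin_pivot (a point): pivot of the bin in its grey sheet-metal stand (130 mm deep, 208 wide, 140 high, fixed), 52 mm above the table, mid-width. Axes fixed to the stand: x from its open front (about facing the robot) to its back, y left along the pivot, z up. A hood covers the rear: underside 85 mm above the pivot (its front hem 76), from 35 mm behind the pivot to the back wall, 90 mm behind
- bin (a joint): tilt of the white bin, rad: 0 shut (upright), 0.70 at the front stop; it tips forward, top toward the robot. A friction pivot (0.15 N m, about 2 N at the tab) holds it wherever it is left. At the front stop the hood is out of the way of a tool that points along -z of point bin_back
- bin_tab (a point): grip point of the bin's pull tab, an upright fin 12 mm thick (y), 36 mm high, 36 mm out from the front wall, at its top, mid-width. Point: 19 mm out from the wall, 12 mm below the fin's top; shut, 54 mm in front of the pivot and 62 mm above it. Axes turn with the bin: y along the pivot, z up along the front wall, so a tool pointing along -z follows the bin
- bin_back (a point): middle of the back compartment's flat floor; x to the bin's back, y along the pivot, z out of the bin; shut: 49 mm behind and 18 mm below the pivot. 50 mm deep, 186 wide. Springs lie along x at y = -52, 0, 52 mm, each end between two thin guides 16 mm high, 7 mm long in x at either end of the compartment, 26 mm apart, 36 mm of x free between. Tilted, they slide against the 29 mm divider. Walls 40 mm
- bin_front (a point): middle of the front compartment's floor (holds the rings), axes as bin_back, same level; 53 mm deep, 186 mm wide, front wall 68 mm high
- spring_a: coil spring sample of dark steel wire, 22 mm outside diameter, 46 mm long, about 30 g (stiff: it does not give); it starts lying on its side in the back compartment of the tilting bin, its axis running front to back. The origin is the centre of one end face, z runs along the coil's axis. None if this spring is absent
- spring_b: coil spring sample of dark steel wire, 22 mm outside diameter, 46 mm long, about 30 g (stiff: it does not give); it starts lying on its side in the back compartment of the tilting bin, its axis running front to back. The origin is the centre of one end face, z runs along the coil's axis. None if this spring is absent
- spring_c: coil spring sample of dark steel wire, 22 mm outside diameter, 46 mm long, about 30 g (stiff: it does not give); it starts lying on its side in the back compartment of the tilting bin, its axis running front to back. The origin is the centre of one end face, z runs along the coil's axis. None if this spring is absent
- spring_a_mid (a point): middle of spring a on its axis, 23 mm from either end (11 mm above whatever it lies on)
- spring_b_mid (a point): middle of spring b on its axis, 23 mm from either end (11 mm above whatever it lies on)
- spring_c_mid (a point): middle of spring c on its axis, 23 mm from either end (11 mm above whatever it lies on)
- ring_0: plain steel ring 28 mm across, 6 mm high, lying flat in the front compartment of the bin; slides about when the bin tilts; origin at the centre of its underside. Stays in the bin
- ring_1: plain steel ring 28 mm across, 6 mm high, lying flat in the front compartment of the bin; slides about when the bin tilts; origin at the centre of its underside. Stays in the bin
- ring_2: plain steel ring 28 mm across, 6 mm high, lying flat in the front compartment of the bin; slides about when the bin tilts; origin at the centre of its underside. Stays in the bin
- tray (a point): centre of the floor of the black ribbed tray on the demagnetiser, a fixed grey box 180 mm deep (x), 210 wide, 55 high; floor 56.5 mm above the table. Inside 164 (x) by 108 (y) mm, rim 11 mm above the floor. Round ribs 3 mm high along x at y = -33, -11, 11, 33 mm keep springs laid along x from rolling (one gutter on y = 0). x away from the robot, y left, away from the switch, z up
- guard (a joint): opening of the black guard over the toggle, rad: 0 down flat on the panel, 1.75 thrown right back. Friction hinge (0.03 N m): stays where it is left; pushes over with under 1 N
- guard_hinge (a point): guard's hinge, at the guard's far edge, 5 mm above the switch panel (panel top 57.5 mm above the table); y along the hinge, x away from the robot. The guard is a hollow cap 62 mm long (from hinge toward the robot), 42 mm wide, 37 mm high over the hinge when down; its front edge swings up and away from the robot
- guard_tab (a point): grip point on the guard's tab, an upright fin 12 mm thick (y), 22 mm high, 32 mm out from the guard's front face. Point: 20 mm out from that face, mid-height; down, 82 mm in front of the hinge and 24 mm above it. Pinch across the thickness; turns with the guard
- switch (a joint): toggle, rad: 0 off (leaning left, toward the tray), 0.84 on (leaning right, away from the tray), upright at 0.42; friction holds it, about 1 N at the tip moves it
- switch_tip (a point): tip of the steel bat toggle, 28 mm from its pivot, 9 mm thick at the tip and 6 mm at the foot, under the guard
- switch_base (a point): toggle's pivot, 3 mm above the panel, 42 mm in front of the guard's hinge; the tip swings along y of this frame, y pointing left to the tray (the tray's rim begins 41 mm left of here and stands 6.5 mm above this point)
- adapter_plate: white plate 64 x 100 x 4 mm lying on the table, to be left alone; origin at the centre of its underside
- plug: steel plug gauge, a rod 96 mm long and 18 mm thick lying on the table, to be left alone

How it is judged:
On the way, in this order (a step that is already met when the one before it is completed fails the run):
1. the bin is tilted fully forward (value of joint bin above 0.62 rad), for 0.2 s.
2. every spring lies in the demagnetiser's tray, guard down and toggle off (x of spring_a_mid in the frame of tray between -0.081 and 0.081 m and y of spring_a_mid in the frame of tray between -0.053 and 0.053 m and z of spring_a_mid in the frame of tray between 0 and 0.032 m and x of spring_b_mid in the frame of tray between -0.081 and 0.081 m and y of spring_b_mid in the frame of tray between -0.053 and 0.053 m and z of spring_b_mid in the frame of tray between 0 and 0.032 m and x of spring_c_mid in the frame of tray between -0.081 and 0.081 m and y of spring_c_mid in the frame of tray between -0.053 and 0.053 m and z of spring_c_mid in the frame of tray between 0 and 0.032 m and value of joint each of guard, switch below 0.3 rad), for 0.2 s.
3. the guard is lifted right up, the toggle still off (value of joint guard above 1.3 rad and value of joint switch below 0.3 rad), for 0.2 s.
4. the toggle is on, the guard still up (value of joint switch above 0.7 rad and value of joint guard above 1 rad), for 0.2 s.
At the end, for the whole second after the job is handed in: all springs present rest inside the tray's rim, on or just above its floor (middle of the spring under 32 mm above the floor); the steel rings are in the bin; bin shut within 0.07 rad; toggle on (over 0.70 rad); guard down within 0.08 rad (x of spring_a_mid in the frame of tray between -0.081 and 0.081 m and y of spring_a_mid in the frame of tray between -0.053 and 0.053 m and z of spring_a_mid in the frame of tray between 0 and 0.032 m and x of spring_b_mid in the frame of tray between -0.081 and 0.081 m and y of spring_b_mid in the frame of tray between -0.053 and 0.053 m and z of spring_b_mid in the frame of tray between 0 and 0.032 m and x of spring_c_mid in the frame of tray between -0.081 and 0.081 m and y of spring_c_mid in the frame of tray between -0.053 and 0.053 m and z of spring_c_mid in the frame of tray between 0 and 0.032 m and x of ring_0 in the frame of bin_front between -0.03 and 0.075 m and y of ring_0 in the frame of bin_front between -0.095 and 0.095 m and z of each of ring_0, ring_1, ring_2 in the frame of bin_front below 0.045 m and x of ring_1 in the frame of bin_front between -0.03 and 0.075 m and y of ring_1 in the frame of bin_front between -0.095 and 0.095 m and x of ring_2 in the frame of bin_front between -0.03 and 0.075 m and y of ring_2 in the frame of bin_front between -0.095 and 0.095 m and value of joint bin below 0.07 rad and value of joint guard below 0.08 rad and value of joint switch above 0.7 rad and linear speed of each of spring_a, spring_b, spring_c below 0.02 m/s); the robot touches nothing.
It fails at once if the adapter plate or plug gauge is moved more than 3 cm (distance of any of adapter_plate, plug from where it was at the start of the episode above 0.03 m).
Of spring_a, spring_b, spring_c only 2 to 3 are there at a start; the rules pass over those that are not, and their reading is None.
At some moment in a run one of spring_a, spring_b, spring_c may be knocked a few centimetres aside while the robot is not near it.
Once in a run the grip may slacken for a moment while it holds something.
It also fails if it takes over 210 s, if anything falls off the work surface, if the arm or the gripper's body presses on something with over 40 N, if the wrist force passes 120 N, or if a joint passes its speed limit or range.

## Working session

There is one attempt and no reset: what is moved stays moved. The work goes in short steps, Python scripts to look and compute and a tool call to move; the robot and the scene stay as the last step left them, time stands still between calls to the robot, and variables do not carry over. Pictures are saved under pics/ and viewed, and the job is handed in when it is done.

Besides the shell and the picture viewer there is one more tool, called after "Call:" as name(argument=value, ...) on one line, values as JSON. arm_command: Moves the arm, as the interface text tells. Shifts and turns lie within -1 to 1; 1 stands for 0.15 m of shift or 90 degrees of turn. Its arguments: {"type":"object","properties":{"delta_pos":{"type":"array","items":{"type":"array","items":{"type":"number","minimum":-1,"maximum":1}}},"rot":{"type":"array","items":{"type":"array","items":{"type":"number","minimum":-1,"maximum":1}}},"hand":{"type":"array","items":{"type":"number"}}},"required":["delta_pos","rot","hand"]}

```bash
ls; mkdir -p pics
python3 - <<'E'
from station import env
import cv2
print(env.get_obs())
for n in("scene","top"):
    s=env.snapshot(n); cv2.imwrite(f"pics/{n}0.png",s["color"][:,:,::-1])
    print(n,{k:(v if k!="color" else 0) for k,v in s.items()})
E
```

```text
pics
{'clock': 0.0, 'joint_pos': array([1.19869382e+00, 3.78049989e-01, 7.96342506e-02, 1.27436830e+00,
       1.57672435e-05, 1.46052133e+00]), 'joint_velocities': array([ 0.00036696, -0.00040341, -0.00097454,  0.00103242, -0.00027475,
        0.00072218]), 'joint_efforts': array([ 7.64187444e-04, -4.63610566e+01,  2.69872731e+01,  2.10136984e-02,
       -1.01931153e-04,  7.34744020e-06]), 'tcp_pos': array([0.1485892 , 0.55483808, 0.24437152]), 'orientation': array([ 1.30540074e-01,  9.91442536e-01, -9.63202816e-04, -2.45044367e-04]), 'ft_force': array([-0.55322711, -0.48184495,  0.42338889]), 'moment': array([0.00548603, 0.00652883, 0.02131061]), 'grip_width': 0.9975051161751897}
scene {'color': 0, 'fx': 490.44024647224927, 'fy': 490.44024647224927, 'cx': 327.08350689172033, 'cy': 242.74011182833306, 'D': array([-0.04345079,  0.        ,  0.        ,  0.        ,  0.        ]), 'R': array([[-0.67843419, -0.73451284, -0.01476284],
       [-0.49916169,  0.47560954, -0.72431566],
       [ 0.5390405 , -0.48403146, -0.68931044]]), 't': array([0.35888579, 0.32368095, 1.38009528])}
top {'color': 0, 'fx': 549.0080385299545, 'fy': 549.0080385299545, 'cx': 312.84287986723433, 'cy': 240.54992296897433, 'D': array([0.01760127, 0.        , 0.        , 0.        , 0.        ]), 'R': array([[ 0.00793018, -0.99986306,  0.01452523],
       [-0.98962314, -0.00993135, -0.1433437 ],
       [ 0.14346833, -0.01323777, -0.98956637]]), 't': array([0.02577822, 0.51802875, 1.41311415])}
```

View pics/scene0.png

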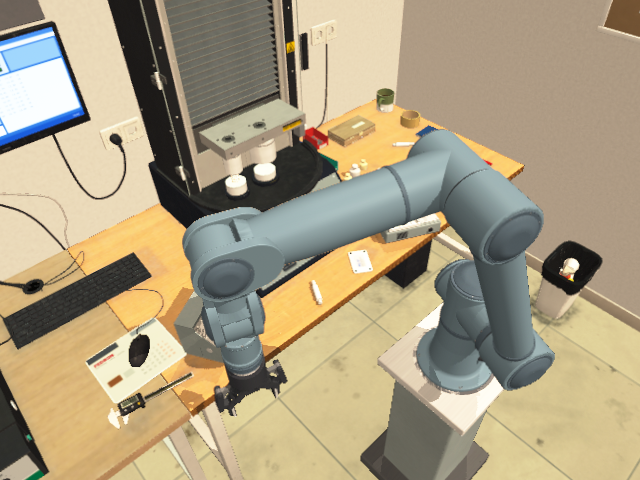

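View pics/top0.png

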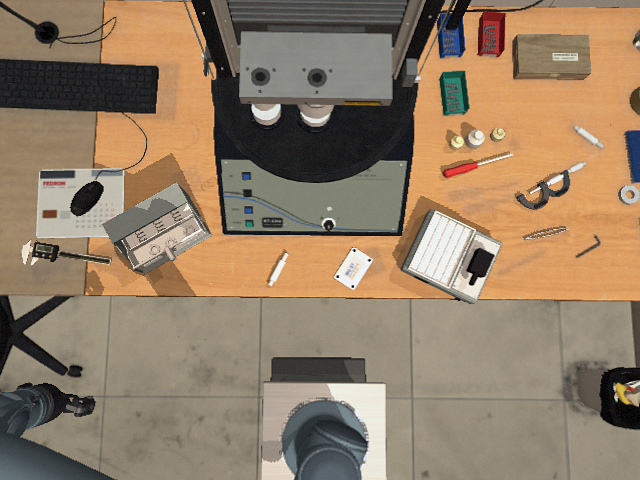

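Run:
```python
import cv2
i=cv2.imread("pics/top0.png")
cv2.imwrite("pics/z_bin.png",cv2.resize(i[170:290,90:225],None,fx=5.5,fy=5,interpolation=cv2.INTER_CUBIC)[:600,:800])
cv2.imwrite("pics/z_dem.png",cv2.resize(i[195:315,390:510],None,fx=5,fy=5,interpolation=cv2.INTER_CUBIC))
```

```text
(no output)
```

View pics/z_bin.png

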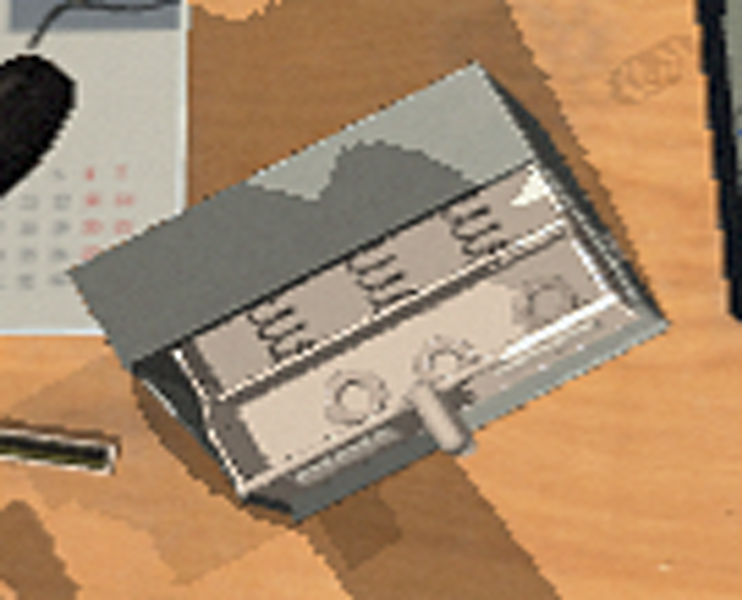

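View pics/z_dem.png

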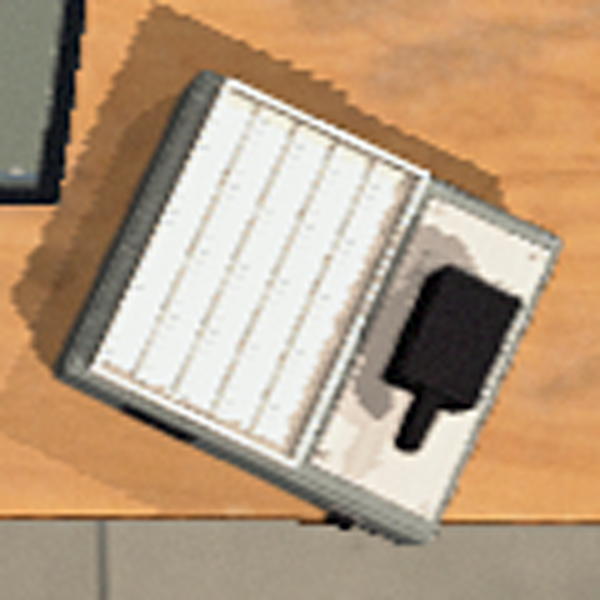

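```bash
cat > h.py <<'E'
import numpy as np, cv2
from scipy.optimize import least_squares
from scipy.spatial.transform import Rotation as Ro
def proj(s,X):
    X=np.atleast_2d(np.asarray(X,float))
    p,_=cv2.projectPoints(X,cv2.Rodrigues(s["R"])[0],s["t"],np.array([[s["fx"],0,s["cx"]],[0,s["fy"],s["cy"]],[0,0,1]]),s["D"])
    return p[:,0]
def unproj(s,uv,z):
    K=np.array([[s["fx"],0,s["cx"]],[0,s["fy"],s["cy"]],[0,0,1]])
    p=cv2.undistortPoints(np.array(uv,float).reshape(-1,1,2),K,s["D"])[:,0]
    d=np.c_[p,np.ones(len(p))]@s["R"]; c=-s["R"].T@s["t"]
    k=(z-c[2])/d[:,2]; return c+d*k[:,None]
def fr(p,yaw): # local->world
    c,s_=np.cos(yaw),np.sin(yaw)
    return np.array([[c,-s_,0],[s_,c,0],[0,0,1]]),np.array(p)
def fit(s,L,uv,x0,free=3):
    L=np.array(L,float);uv=np.array(uv,float)
    def f(q):
        R,t=fr([q[0],q[1],0],q[2]); return (proj(s,L@R.T+t)-uv).ravel()
    r=least_squares(f,x0,loss='soft_l1'); return r.x,f(r.x).reshape(-1,2)
E
python3 - <<'E'
from h import *
from station import env
s=env.snapshot("top"); print("cam",-s["R"].T@s["t"])
b=lambda u,v:(90+u/5.5-.4,170+v/5-.4)
d=lambda u,v:(390+u/5-.4,195+v/5-.4)
q,r=fit(s,[[.09,-.104,.14],[.035,-.104,.14],[.09,.104,.14],[.035,.104,.14],[-.071,0,.126]],
 [b(475,63),b(537,160),b(70,270),b(133,370),b(462,450)],[.5,.35,.4]); print("bin",q,np.degrees(q[2]));print(r.round(1))
print(unproj(s,[b(462,450)],.126))
# demag: tray outer rim, box top
z=.0675
q,r=fit(s,[[.082,.054,z],[.082,-.054,z],[-.082,-.054,z],[-.082,.054,z]],
 [d(225,83),d(424,177),d(298,460),d(95,368)],[.5,-.3,-.4]); print("tray",q,np.degrees(q[2]));print(r.round(1))
R,t=fr([q[0],q[1],0],q[2])
for n,p,zz in [("gFL",d(445,265),.0995),("gFR",d(522,300),.0995),("gNL",d(388,385),.0995),("gNR",d(470,410),.0995),("tabtip",d(407,445),.09),("boxNR",d(432,532),.055),("boxFR",d(560,240),.055),("boxFL",d(210,72),.055),("boxNL",d(62,370),.055)]:
    w=unproj(s,[p],zz)[0]; print(n,w.round(4),((w-t)@R).round(4))
E
```

```text
cam [0.30971168 0.04962589 1.47225197]
bin [0.51484111 0.41109872 0.55162979] 31.6060586178625
[[ 1.  -0.2]
 [ 0.7 -0.9]
 [-0.2  1. ]
 [-0.9  0.1]
 [-0.4 -0.1]]
[[0.45423384 0.37292417 0.126     ]]
tray [ 0.49521031 -0.30279978 -0.43824763] -25.109739648922403
[[ 0.8  0.6]
 [-1.  -0.5]
 [-0.9 -0.1]
 [ 1.2  0.1]]
gFL [ 0.4949 -0.3881  0.0995] [ 0.036  -0.0774  0.0995]
gFR [ 0.4775 -0.4264  0.0995] [ 0.0364 -0.1195  0.0995]
gNL [ 0.4338 -0.3573  0.0995] [-0.0325 -0.0754  0.0995]
gNR [ 0.4216 -0.3981  0.0995] [-0.0262 -0.1175  0.0995]
tabtip [ 0.4044 -0.3687  0.09  ] [-0.0543 -0.0982  0.09  ]
boxNR [ 0.3622 -0.3906  0.055 ] [-0.0832 -0.136   0.055 ]
boxFR [ 0.5147 -0.463   0.055 ] [ 0.0857 -0.1368  0.055 ]
boxFL [ 0.6024 -0.2818  0.055 ] [0.0881 0.0645 0.055 ]
boxNL [ 0.444  -0.2012  0.055 ] [-0.0895  0.0702  0.055 ]
```

```bash
cat >> h.py <<'E'
def lines(s,img,segs,R,t,col,k,off):
    for a,b_ in segs:
        p=proj(s,np.array([a,b_],float)@R.T+t)
        p=((p-off+.5)*k-.5)
        cv2.line(img,tuple(np.round(p[0]).astype(int).tolist()),tuple(np.round(p[1]).astype(int).tolist()),col,1,cv2.LINE_AA)
def crop(s,x0,y0,w,h,k):
    return cv2.resize(np.ascontiguousarray(s["color"][y0:y0+h,x0:x0+w,::-1]),None,fx=k,fy=k,interpolation=cv2.INTER_CUBIC),np.array([x0,y0])
def box(x0,x1,y0,y1,z):
    c=[[x0,y0,z],[x1,y0,z],[x1,y1,z],[x0,y1,z]]; return [(c[i],c[(i+1)%4]) for i in range(4)]
BIN=np.array([.5148,.4111,.5516]); TRAY=np.array([.4952,-.3028,-.4382])
def binf(): return fr([BIN[0],BIN[1],0.052],BIN[2])
def trayf(): return fr([TRAY[0],TRAY[1],0.0565],TRAY[2])
def binsegs(th):
    # bin-fixed pts relative to pivot
    c,s_=np.cos(th),np.sin(th); M=np.array([[c,0,-s_],[0,1,0],[s_,0,c]])
    S=box(.024,.074,-.093,.093,-.018)+box(-.0735+.044-.0,-.0,0,0,0)[:0]
    S+=[([-.036,0,.038],[-.036-.036,0,.038]),([-.036,0,.074],[-.072,0,.074]),([-.072,0,.038],[-.072,0,.074])]
    for y in(-.052,0,.052): S.append(([.026,y,-.007],[.072,y,-.007]))
    return [(M@a,M@b) for a,b in S]
def hood(): return box(.035,.09,-.104,.104,.088)+box(-.04,.09,-.104,.104,-.052)
def traysegs(hx=.038,sy=-.098):
    S=box(-.082,.082,-.054,.054,.011)
    for y in(-.033,-.011,.011,.033): S.append(([-.082,y,.003],[.082,y,.003]))
    S+=box(hx-.062,hx,sy-.021,sy+.021,.043)+[([hx-.062,sy,.041],[hx-.094,sy,.041])]
    return S
def tool(yaw,th,flip=1):
    R,_=fr([0,0,0],yaw); y=np.array([0,1.,0])*flip; z=np.array([np.sin(th),0,-np.cos(th)])
    return R@np.c_[np.cross(y,z),y,z]
def go(pos,Rt,o=None):
    from station import env
    o=o or env.get_obs(); R=Ro.from_quat(o["orientation"]); 
    d=R.inv().apply(np.array(pos)-o["tcp_pos"])/.15
    r=(R.inv()*Ro.from_matrix(Rt)).as_rotvec()/(np.pi/2)
    print("d",d.round(3).tolist(),"rot",r.round(3).tolist(),"mm",np.round(np.linalg.norm(d)*150,1),"deg",np.round(np.linalg.norm(r)*90,1))
    return d,r
E
cat > ov.py <<'E'
import sys
from h import *
from station import env
tag=sys.argv[1]; th=float(sys.argv[2]) if len(sys.argv)>2 else 0
s=env.snapshot("top")
if len(sys.argv)<=3 or 'b' in sys.argv[3]:
    i,o=crop(s,90,170,130,120,5); raw=i.copy()
    R,t=binf(); lines(s,i,hood(),R,t,(0,0,255),5,o); lines(s,i,binsegs(th),R,t,(0,200,0),5,o); cv2.imwrite(f"pics/{tag}_b.png",i)
if len(sys.argv)<=3 or 't' in sys.argv[3]:
    i,o=crop(s,390,195,120,120,5)
    R,t=trayf(); lines(s,i,traysegs(),R,t,(0,0,255),5,o); cv2.imwrite(f"pics/{tag}_t.png",i)
E
python3 ov.py o1
```

```text
(no output)
```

View pics/o1_b.png

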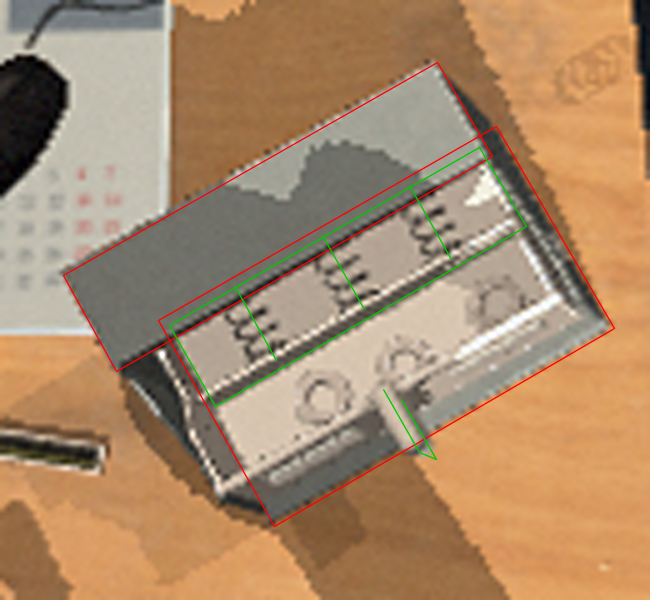

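View pics/o1_t.png

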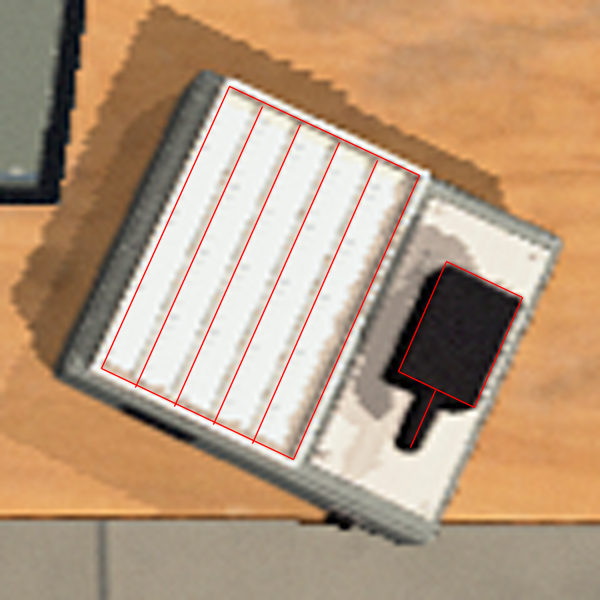

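Run:
```python
from h import *
from station import env
s=env.snapshot("top")
i,o=crop(s,150,230,40,40,15); R,t=binf()
cv2.imwrite("pics/f0.png",i)
```

```text
(no output)
```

View pics/f0.png

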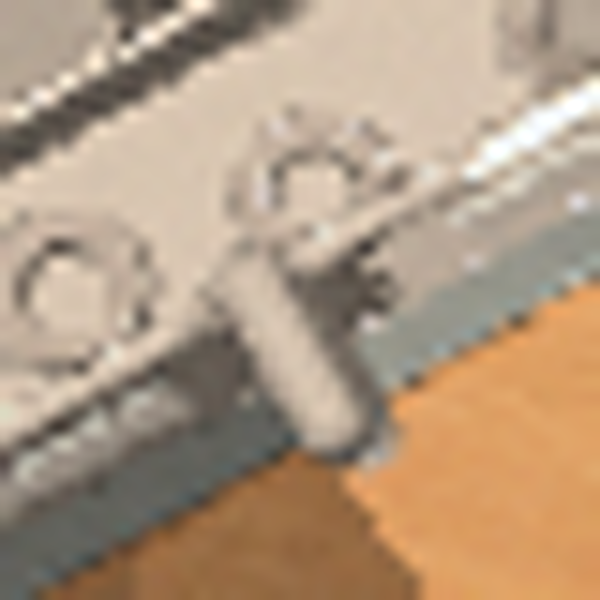

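Run:
```python
from h import *
from station import env
s=env.snapshot("top")
w=unproj(s,[(165.4,247.7),(171.3,258.8)],.126); print(w, np.linalg.norm(w[0]-w[1]), np.degrees(np.arctan2(*(w[0]-w[1])[[1,0]])))
b=lambda u,v:(90+u/5-.4,170+v/5-.4)
L=[[.09,-.104,.14],[.09,.104,.14],[.035,.104,.14],[-.072,0,.126],[-.036,0,.126],[-.04,-.104,0.0],[-.04,.104,.0]]
U=[b(436,65),b(66,272),b(117,370),(171.3,258.8),(165.4,247.7),b(613,326),b(275,524)]
q,r=fit(s,L,U,BIN); print(q,np.degrees(q[2])); print(r.round(1))
```

```text
[[0.48347553 0.39428606 0.126     ]
 [0.4561551  0.37862287 0.126     ]] 0.03149192422643822 29.826256712050444
[0.51535493 0.41178401 0.5469732 ] 31.339255934252147
[[ 0.2 -0.7]
 [-0.9  0.2]
 [-0.4 -0.3]
 [ 1.7  0.9]
 [ 0.5 -0.5]
 [ 0.1  0.3]
 [-0.6  0.1]]
```

```bash
sed -i 's/^BIN=.*;/BIN=np.array([.5153,.4118,.547]);/' h.py
cat > t.py <<'E'
# usage: t.py bin x y z(pivot frame, mm) th | tray x y z th
import sys
from h import *
a=sys.argv; f=binf() if a[1]=='bin' else trayf()
x,y,z=[float(v)/1000 for v in a[2:5]]; th=float(a[5]); yo=float(a[6]) if len(a)>6 else 0; fl=float(a[7]) if len(a)>7 else 1
R,t=f; yaw=(BIN if a[1]=='bin' else TRAY)[2]+yo
p=R@np.array([x,y,z])+t; print("target",p.round(4))
from station import env
o=env.get_obs(); go(p,tool(yaw,th,fl),o)
print(o["clock"].round(2),"tcp",o["tcp_pos"].round(4),"in frame mm",(R.T@(o["tcp_pos"]-t)*1000).round(1),"F",o["ft_force"].round(1),"g",round(o["grip_width"],3))
E
python3 t.py bin -54 1.5 170 0
```

```text
target [0.4684 0.385  0.222 ]
d [-2.352, -0.545, 0.153] rot [-0.0, -0.0, -0.515] mm 362.9 deg 46.3Traceback (most recent call last):
  File "t.py", line 10, in <module>
    print(o["clock"].round(2),"tcp",o["tcp_pos"].round(4),"in frame mm",(R.T@(o["tcp_pos"]-t)*1000).round(1),"F",o["ft_force"].round(1),"g",round(o["grip_width"],3))
          ^^^^^^^^^^^^^^^^
AttributeError: 'float' object has no attribute 'round'
```

```bash
sed -i 's/o\["clock"\].round(2)/round(float(o["clock"]),2)/' t.py
```

Call:
arm_command(delta_pos=[[-0.5,-0.12,0],[-1,-0.25,0],[-1,-0.25,0],[-1,-0.25,0]], rot=[[0,0,-0.1],[0,0,-0.2],[0,0,-0.3],[0,0,-0.3]], hand=[0.3,0.4,0.5,0.5])

```text
clock: 0.8
tcp_pos: [0.2857, 0.4791, 0.2449]
orientation: [-0.102, 0.995, -0.0, -0.0]
ft_force: [-0.3, 0.3, 0.6]
grip_width: 0.5
```

```bash
python3 t.py bin -54 1.5 170 0
```

```text
target [0.4684 0.385  0.222 ]
d [-1.065, -0.863, 0.153] rot [-0.0, -0.0, -0.218] mm 206.8 deg 19.6
0.8 tcp [0.2857 0.4791 0.2449] in frame mm [-161.1  176.9  192.9] F [-0.3  0.3  0.6] g 0.5
```

Call:
arm_command(delta_pos=[[-0.5,-0.43,0.05],[-1,-0.86,0.15],[-1,-0.863,0.153],[-1,-0.863,0.153],[-1,-0.863,0.153]], rot=[[0,0,-0.1],[0,0,-0.218],[0,0,-0.218],[0,0,-0.218],[0,0,-0.218]], hand=[0.5,0.5,0.5,0.5,0.5])

```text
clock: 1.42
tcp_pos: [0.4587, 0.3831, 0.2216]
orientation: [-0.27, 0.963, -0.0, -0.001]
ft_force: [0.1, 0.1, 0.8]
grip_width: 0.501
```

```bash
python3 t.py bin -54 1.5 64 0
python3 - <<'E'
from h import *
from station import env
for n in("scene","top"):
    s=env.snapshot(n); cv2.imwrite(f"pics/{n}1.png",s["color"][:,:,::-1])
E
```

```text
target [0.4684 0.385  0.116 ]
d [-0.063, -0.023, 0.704] rot [0.0, -0.001, -0.001] mm 106.1 deg 0.1
1.43 tcp [0.4587 0.3831 0.2216] in frame mm [-63.3   5.  169.6] F [0.1 0.1 0.8] g 0.501
```

View pics/scene1.png

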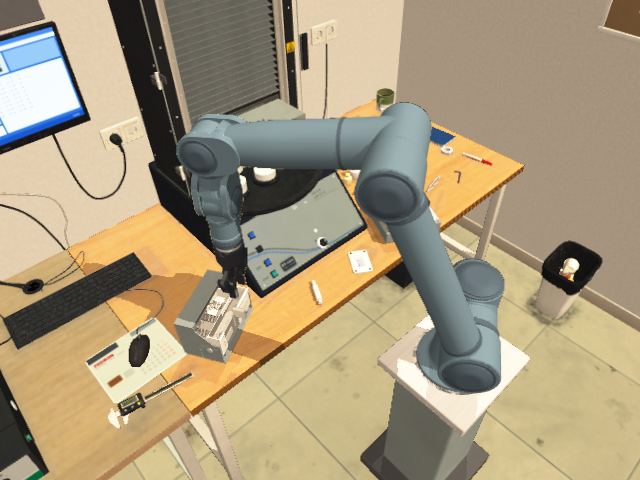

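View pics/top1.png

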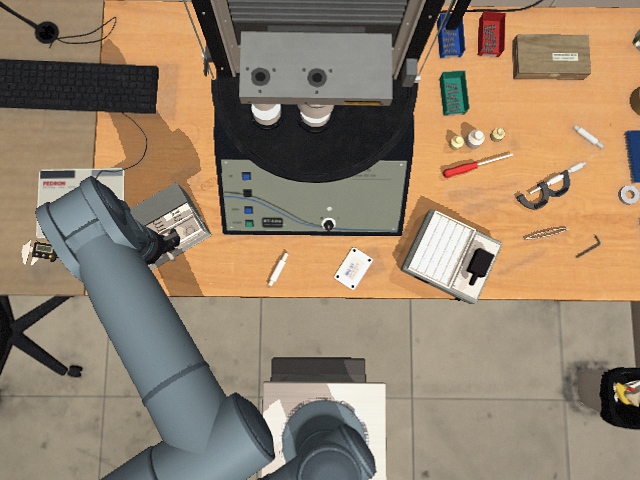

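Call:
arm_command(delta_pos=[[-0.063,-0.023,0.1],[-0.063,-0.023,0.35],[-0.063,-0.023,0.6],[-0.063,-0.023,0.704],[-0.063,-0.023,0.704]], rot=[[0,0,0],[0,0,0],[0,0,0],[0,0,0],[0,0,0]], hand=[0.5,0.5,0.5,0.5,0.5])

```text
clock: 2.15
tcp_pos: [0.4659, 0.3861, 0.1154]
orientation: [-0.272, 0.962, -0.0, -0.002]
ft_force: [-0.6, -0.3, 1.0]
grip_width: 0.499
```

Call:
arm_command(delta_pos=[[0,0,0],[0,0,0],[0,0,0],[0,0,0],[0,0,0],[0,0,0]], rot=[[0,0,0],[0,0,0],[0,0,0],[0,0,0],[0,0,0],[0,0,0]], hand=[0.7,0.8,0.9,1,1,1])

```text
clock: 2.9
tcp_pos: [0.467, 0.3861, 0.1169]
orientation: [-0.271, 0.963, -0.0, -0.001]
ft_force: [0.2, -3.0, 6.0]
grip_width: 0.125
```

```bash
cat > arc.py <<'E'
import sys
from h import *
from station import env
# arc of bin from current pose: list of angles (absolute), current angle first, optional tool rot scale
a0=float(sys.argv[1]); angs=[float(v) for v in sys.argv[2:]]
o=env.get_obs(); R,t=binf(); p=R.T@(o["tcp_pos"]-t); R0=Ro.from_quat(o["orientation"])
ay=R@np.array([0,-1.,0])
print("p mm",(p*1000).round(1),"F",o["ft_force"].round(1),"g",round(o["grip_width"],3),"t",round(float(o["clock"]),2))
D=[];Q=[]
for a in angs:
    M=Ro.from_rotvec(np.array([0,-(a-a0),0])).as_matrix(); w=R@(M@p)+t
    D.append((R0.inv().apply(w-o["tcp_pos"])/.15).round(3).tolist())
    Q.append(((R0.inv()*Ro.from_rotvec(ay*(a-a0))*R0).as_rotvec()/(np.pi/2)).round(3).tolist())
print(D);print(Q)
E
python3 arc.py 0 .1 .2 .3 .4 .5 .6 .7 .72
```

```text
p mm [-54.6   3.2  64.9] F [ 0.2 -3.   6. ] g 0.125 t 2.9
[[0.041, 0.0, 0.039], [0.079, 0.0, 0.081], [0.111, 0.0, 0.127], [0.139, 0.0, 0.176], [0.162, 0.0, 0.228], [0.18, 0.001, 0.281], [0.193, 0.001, 0.337], [0.194, 0.001, 0.348]]
[[0.0, -0.064, 0.0], [0.0, -0.127, 0.0], [0.0, -0.191, 0.0], [0.001, -0.255, 0.0], [0.001, -0.318, 0.0], [0.001, -0.382, 0.0], [0.001, -0.446, 0.0], [0.001, -0.458, 0.0]]
```

Call:
arm_command(delta_pos=[[0.041,0,0.039],[0.079,0,0.081],[0.111,0,0.127],[0.139,0,0.176],[0.162,0,0.228],[0.18,0,0.281],[0.188,0,0.31],[0.193,0,0.337],[0.194,0,0.348],[0.194,0,0.348]], rot=[[0,-0.064,0],[0,-0.127,0],[0,-0.191,0],[0,-0.255,0],[0,-0.318,0],[0,-0.382,0],[0,-0.414,0],[0,-0.446,0],[0,-0.458,0],[0,-0.458,0]], hand=[1,1,1,1,1,1,1,1,1,1])

```text
clock: 4.15
tcp_pos: [0.4465, 0.3737, 0.0653]
orientation: [-0.254, 0.906, 0.087, 0.326]
ft_force: [-34.3, -33.0, 15.1]
grip_width: 0.124
```

```bash
python3 arc.py .7 .7;  python3 - <<'E'
from h import *
from station import env
s=env.snapshot("scene"); i,_=crop(s,160,190,180,200,3); cv2.imwrite(f"pics/s2.png",i)
s=env.snapshot("top"); i,_=crop(s,60,150,180,150,4); cv2.imwrite(f"pics/t2.png",i)
E
```

```text
p mm [-78.6   3.3  13.3] F [-34.3 -33.   15.1] g 0.124 t 4.15
[[0.0, 0.0, 0.0]]
[[0.0, 0.0, 0.0]]
```

View pics/s2.png

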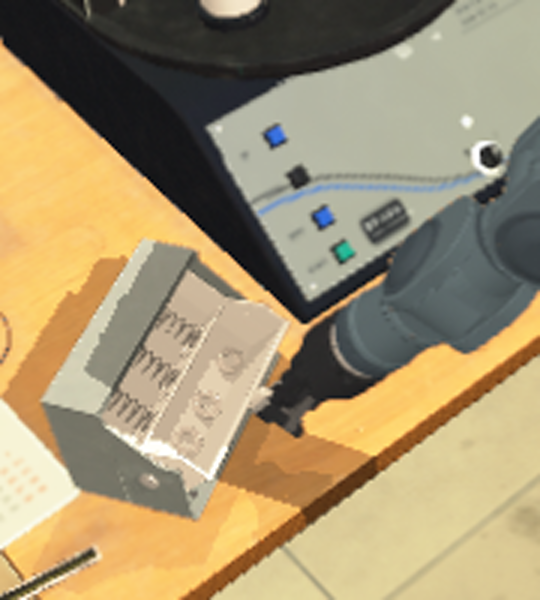

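View pics/t2.png

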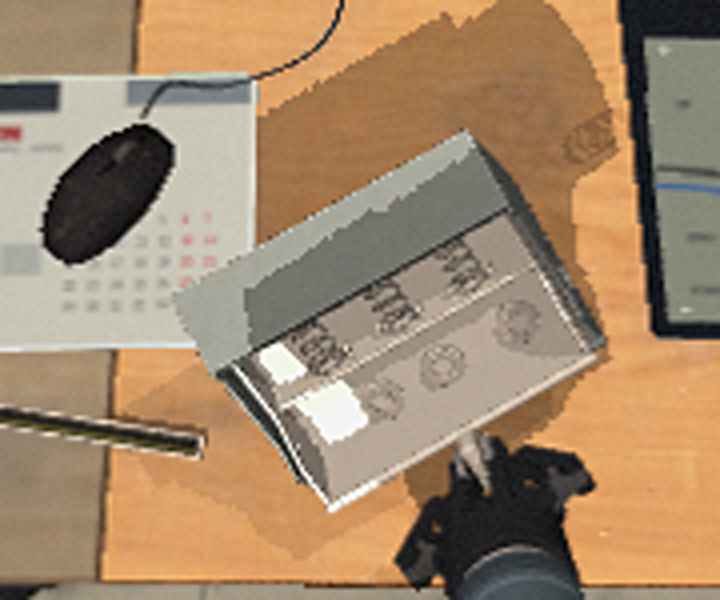

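Call:
arm_command(delta_pos=[[0,0,0],[0,0,0],[0,0,0],[0,0,0]], rot=[[0,0,0],[0,0,0],[0,0,0],[0,0,0]], hand=[1,1,0.5,0.5])

```text
clock: 4.75
tcp_pos: [0.4468, 0.3742, 0.0656]
orientation: [-0.254, 0.906, 0.087, 0.326]
ft_force: [-0.7, -0.6, -0.3]
grip_width: 0.498
```

```bash
python3 arc.py .7 .7
```

```text
p mm [-78.    3.5  13.6] F [-0.7 -0.6 -0.3] g 0.498 t 4.75
[[0.0, 0.0, 0.0]]
[[0.0, 0.0, 0.0]]
```

Call:
arm_command(delta_pos=[[0,0,-0.2],[0,0,-0.5],[0.2,0,-0.9],[0.3,0,-1],[0.3,0,-1]], rot=[[0,0,0],[0,0,0],[0,0,0],[0,0,0],[0,0,0]], hand=[0.5,0.5,0.5,0.5,0.5])

```text
clock: 5.38
tcp_pos: [0.3463, 0.3236, 0.1778]
orientation: [-0.255, 0.912, 0.081, 0.313]
ft_force: [0.4, 0.5, 0.4]
grip_width: 0.497
```

```bash
python3 ov.py o2 0.7 b;  python3 - <<'E'
from h import *
from station import env
s=env.snapshot("scene"); i,o=crop(s,165,260,110,110,5)
j=i.copy()
R,t=binf(); lines(s,j,hood(),R,t,(0,0,255),5,o); lines(s,j,binsegs(.7),R,t,(0,200,0),5,o)
cv2.imwrite(f"pics/s3.png",j)
E
```

```text
(no output)
```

View pics/o2_b.png

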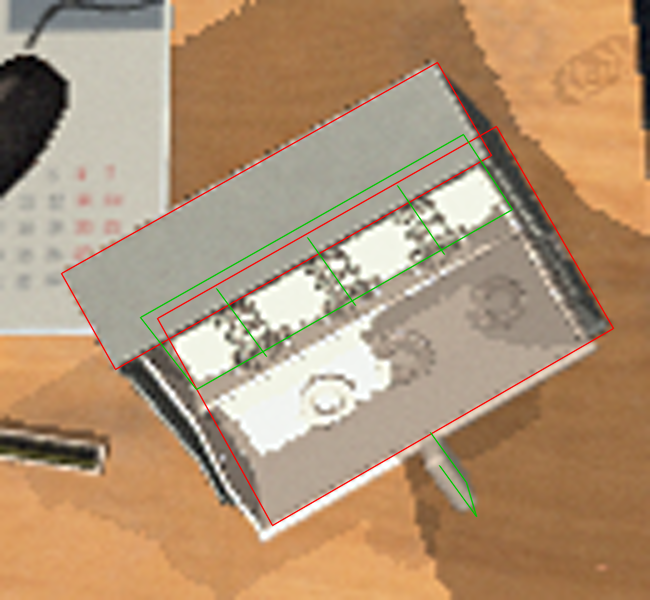

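View pics/s3.png

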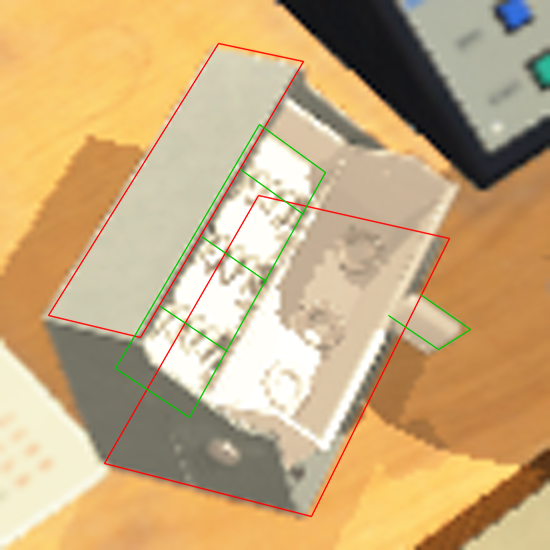

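Run:
```python
from h import *
from station import env
s=env.snapshot("scene"); i,o=crop(s,188,286,50,50,12); cv2.imwrite(f"pics/s4.png",i)
s=env.snapshot("top"); i,o=crop(s,125,200,60,50,12); cv2.imwrite(f"pics/t4.png",i)
```

```text
(no output)
```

View pics/s4.png

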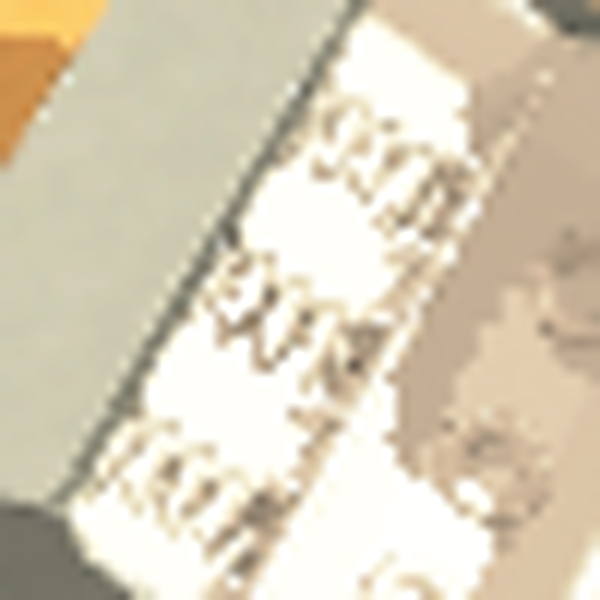

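View pics/t4.png

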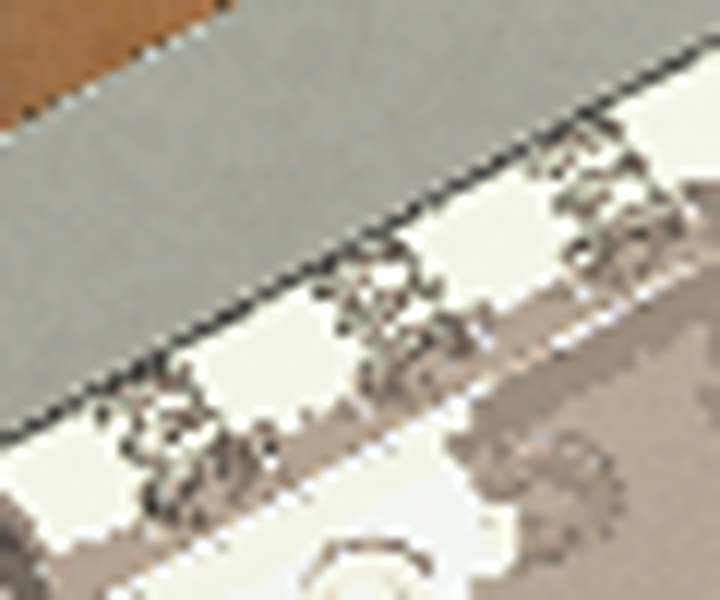

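Run:
```python
from h import *
from station import env
th=.698;c,s_=np.cos(th),np.sin(th); M=np.array([[c,0,-s_],[0,1,0],[s_,0,c]]); R,t=binf()
S=[]
for y in(-.052,0,.052): S+=box(.024,.070,y-.011,y+.011,-.007)
S=[(M@a,M@b) for a,b in S]
D=[(M@np.array(a),M@np.array(b)) for a,b in [([.0225,-.093,.011],[.0225,.093,.011])]]
for n,x,y,w,h in(("scene",188,286,50,50),("top",125,200,60,50)):
    s=env.snapshot(n); i,o=crop(s,x,y,w,h,12)
    lines(s,i,S,R,t,(0,0,255),12,o);lines(s,i,D,R,t,(0,200,0),12,o);lines(s,i,hood(),R,t,(255,0,0),12,o); cv2.imwrite(f"pics/{n}5.png",i)
```

```text
(no output)
```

View pics/scene5.png

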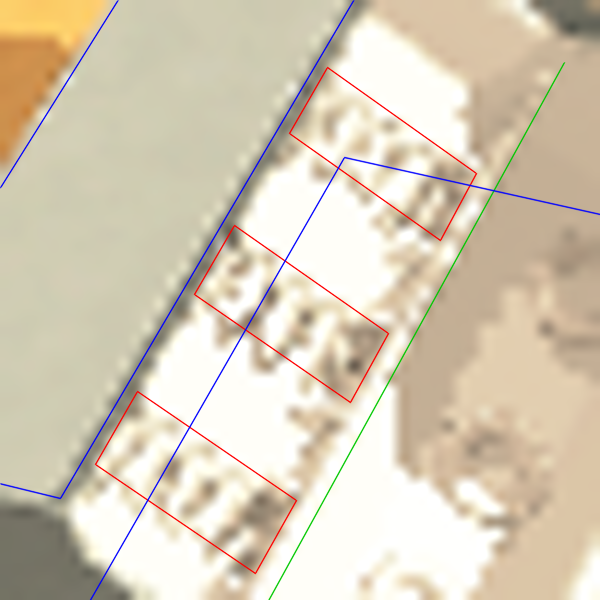

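View pics/top5.png

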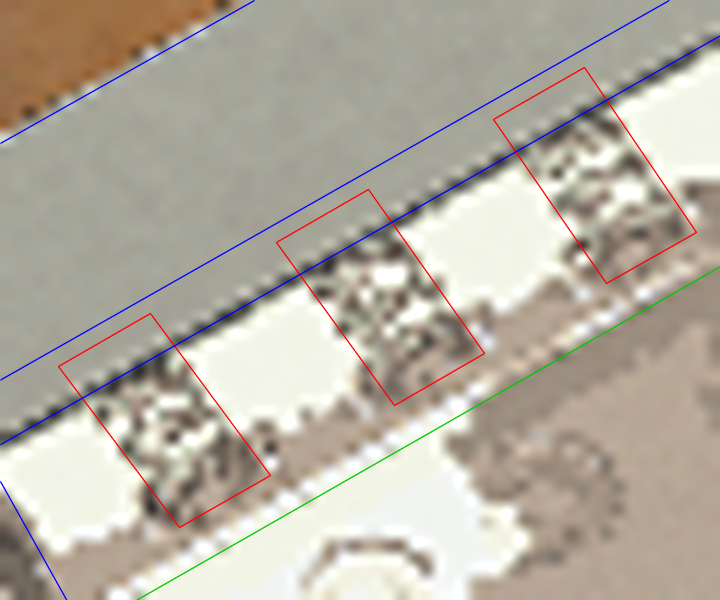

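```bash
cat > bt.py <<'E'
# bt.py x y z [th] : bin-fixed coordinates mm, tool along -z of bin
import sys
from h import *
from station import env
x,y,z=[float(v)/1000 for v in sys.argv[1:4]]; th=float(sys.argv[4]) if len(sys.argv)>4 else .698
c,s_=np.cos(th),np.sin(th); M=np.array([[c,0,-s_],[0,1,0],[s_,0,c]]); R,t=binf()
o=env.get_obs(); go(R@M@np.array([x,y,z])+t,tool(BIN[2],th),o)
print("tcp bin mm",(M.T@R.T@(o["tcp_pos"]-t)*1000).round(1),"F",o["ft_force"].round(1),"g",round(o["grip_width"],3),"t",round(float(o["clock"]),2), "q",o["joint_pos"].round(2))
E
python3 bt.py 48 0 110
```

```text
d [-0.794, -0.07, 0.675] rot [-0.01, -0.029, 0.001] mm 156.6 deg 2.8
tcp bin mm [-66.3  11.9 216.5] F [0.3 0.1 0. ] g 0.5 t 5.67 q [ 0.67 -0.22 -1.02  0.12 -0.09  0.1 ]
```

Call:
arm_command(delta_pos=[[-0.4,-0.03,0.3],[-0.7,-0.06,0.6],[-0.794,-0.07,0.675],[-0.794,-0.07,0.675],[-0.794,-0.07,0.675]], rot=[[-0.01,-0.03,0],[-0.01,-0.03,0],[-0.01,-0.03,0],[-0.01,-0.03,0],[-0.01,-0.03,0]], hand=[0.5,0.5,0.5,0.5,0.5])

```text
clock: 6.3
tcp_pos: [0.4854, 0.3934, 0.1654]
orientation: [-0.255, 0.905, 0.092, 0.328]
ft_force: [-0.6, 0.4, 0.3]
grip_width: 0.498
```

```bash
python3 bt.py 48 0 30;python3 bt.py 48 0 -1
```

```text
d [-0.015, 0.001, 0.53] rot [0.0, -0.001, 0.001] mm 79.5 deg 0.1
tcp bin mm [ 46.   -0.2 109.5] F [-0.6  0.4  0.3] g 0.498 t 6.3 q [ 0.59  0.1  -0.8  -0.03 -0.03  0.03]
d [-0.015, 0.001, 0.736] rot [0.0, -0.001, 0.001] mm 110.5 deg 0.1
tcp bin mm [ 46.   -0.2 109.5] F [-0.6  0.4  0.3] g 0.498 t 6.3 q [ 0.59  0.1  -0.8  -0.03 -0.03  0.03]
```

Call:
arm_command(delta_pos=[[-0.015,0,0.2],[-0.015,0,0.45],[-0.015,0,0.6],[-0.015,0,0.7],[-0.015,0,0.736],[-0.015,0,0.736]], rot=[[0,0,0],[0,0,0],[0,0,0],[0,0,0],[0,0,0],[0,0,0]], hand=[0.5,0.5,0.5,0.5,0.5,0.5])

```text
clock: 7.05
tcp_pos: [0.547, 0.431, 0.0823]
orientation: [-0.255, 0.905, 0.092, 0.328]
ft_force: [0.1, -0.2, -0.5]
grip_width: 0.494
```

```bash
python3 bt.py 48 0 -1
python3 - <<'E'
from h import *
from station import env
s=env.snapshot("scene"); i,o=crop(s,165,260,110,110,5);cv2.imwrite(f"pics/s6.png",i)
E
```

```text
d [-0.001, 0.0, 0.003] rot [0.0, -0.001, 0.001] mm 0.4 deg 0.2
tcp bin mm [47.9 -0.1 -0.6] F [ 0.1 -0.2 -0.5] g 0.494 t 7.05 q [ 0.59  0.36 -0.74 -0.23 -0.03  0.03]
```

View pics/s6.png

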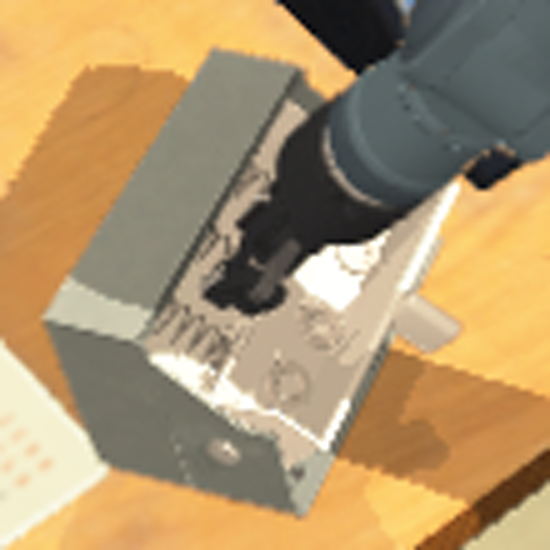

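No contact forces; fingers straddle the middle spring. Close.

Call:
arm_command(delta_pos=[[0,0,0],[0,0,0],[0,0,0],[0,0,0],[0,0,0]], rot=[[0,0,0],[0,0,0],[0,0,0],[0,0,0],[0,0,0]], hand=[0.65,0.75,0.85,1,1])

```text
clock: 7.72
tcp_pos: [0.5469, 0.432, 0.0832]
orientation: [-0.255, 0.905, 0.093, 0.329]
ft_force: [-4.5, 2.2, 4.7]
grip_width: 0.231
```

Call:
arm_command(delta_pos=[[0,0,-0.1],[0,0,-0.3],[0,0,-0.6],[0,0,-0.9],[0,0,-1],[0,0,-1]], rot=[[0,0,0],[0,0,0],[0,0,0],[0,0,0],[0,0,0],[0,0,0]], hand=[1,1,1,1,1,1])

```text
clock: 8.48
tcp_pos: [0.4652, 0.3812, 0.199]
orientation: [-0.255, 0.904, 0.093, 0.33]
ft_force: [0.3, -0.3, -1.0]
grip_width: 0.231
```

```bash
python3 bt.py 48 0 -1
python3 - <<'E'
from h import *
from station import env
s=env.snapshot("scene"); i,o=crop(s,165,230,140,120,5);cv2.imwrite(f"pics/s7.png",i)
E
python3 t.py tray 0 0 150 0
```

```text
d [0.011, -0.001, 1.009] rot [0.001, 0.001, 0.001] mm 151.4 deg 0.1
tcp bin mm [ 49.5  -0.  150.4] F [ 0.3 -0.3 -1. ] g 0.231 t 8.47 q [ 0.6   0.   -0.8   0.07 -0.03  0.04]
target [ 0.4952 -0.3028  0.2065]
d [1.658, -3.994, -1.462] rot [0.219, 0.407, 0.602] mm 684.8 deg 68.3
8.53 tcp [0.4651 0.3813 0.1979] in frame mm [-317.5  606.7  141.4] F [-0.4  0.6 -0.6] g 0.23
```

View pics/s7.png

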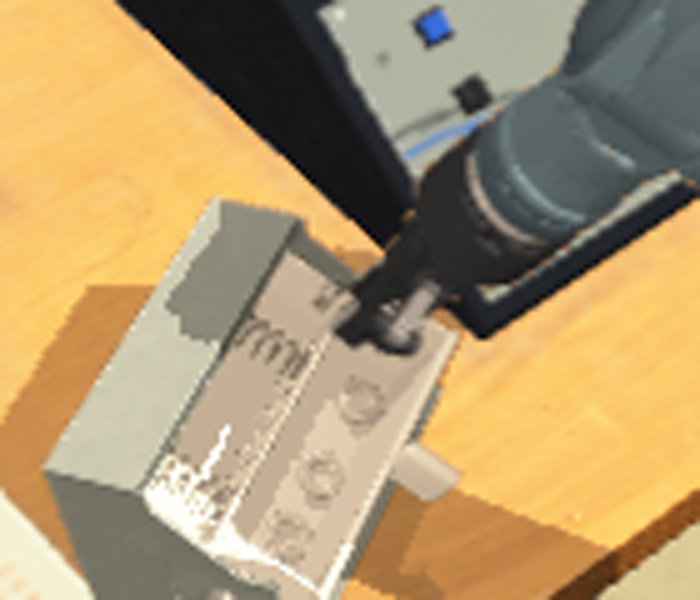

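```bash
cat > w.py <<'E'
# w.py x y z yawdeg(th frame yaw) th
import sys
from h import *
from station import env
a=[float(v) for v in sys.argv[1:]]
o=env.get_obs(); go(a[:3],tool(np.radians(a[3]),a[4]),o)
print("tcp",o["tcp_pos"].round(3),"F",o["ft_force"].round(1),"g",round(o["grip_width"],3),"t",round(float(o["clock"]),2),"q",o["joint_pos"].round(2))
E
python3 w.py .39 .27 .28 10 0.2
python3 - <<'E'
from h import *
from station import env
s=env.snapshot("top")
for z in (0,.1,.15): print(z,unproj(s,[(225,235),(405,235),(218,150),(280,268),(353,268)],z).round(3).tolist())
E
```

```text
d [0.273, -0.371, -0.942] rot [0.104, 0.313, 0.217] mm 157.4 deg 35.6
tcp [0.465 0.381 0.198] F [-0.4  0.6 -0.6] g 0.23 t 8.53 q [ 0.6   0.   -0.8   0.07 -0.03  0.04]
0 [[0.536, 0.268, 0.0], [0.541, -0.221, 0.0], [0.774, 0.294, 0.0], [0.448, 0.118, 0.0], [0.45, -0.079, 0.0]]
0.1 [[0.521, 0.253, 0.1], [0.525, -0.202, 0.1], [0.742, 0.278, 0.1], [0.438, 0.113, 0.1], [0.44, -0.07, 0.1]]
0.15 [[0.513, 0.246, 0.15], [0.517, -0.193, 0.15], [0.726, 0.269, 0.15], [0.434, 0.111, 0.15], [0.435, -0.066, 0.15]]
```

Call:
arm_command(delta_pos=[[0.09,-0.12,-0.3],[0.18,-0.24,-0.6],[0.273,-0.371,-0.942],[0.273,-0.371,-0.942],[0.273,-0.371,-0.942]], rot=[[0.03,0.09,0.06],[0.06,0.18,0.13],[0.09,0.27,0.19],[0.104,0.313,0.217],[0.104,0.313,0.217]], hand=[1,1,1,1,1])

```text
clock: 9.2
tcp_pos: [0.3923, 0.2709, 0.2786]
orientation: [-0.087, 0.991, 0.008, 0.099]
ft_force: [0.3, 0.7, 0.1]
grip_width: 0.224
```

```bash
python3 w.py .39 .12 .28 -5 0.1;python3 w.py .40 -.03 .26 -25 0.
```

```text
d [0.185, -0.988, -0.046] rot [0.025, 0.062, 0.165] mm 150.9 deg 16.1
tcp [0.392 0.271 0.279] F [0.3 0.7 0.1] g 0.224 t 9.2 q [ 0.51  0.01 -0.31  1.06 -0.07  0.33]
d [0.318, -1.984, 0.064] rot [0.038, 0.123, 0.388] mm 301.5 deg 36.8
tcp [0.392 0.271 0.279] F [0.3 0.7 0.1] g 0.224 t 9.2 q [ 0.51  0.01 -0.31  1.06 -0.07  0.33]
```

Call:
arm_command(delta_pos=[[0.08,-0.41,-0.02],[0.15,-0.8,-0.04],[0.185,-1,-0.046]], rot=[[0.01,0.04,0.1],[0.02,0.08,0.2],[0.038,0.123,0.31]], hand=[1,1,1])

```text
clock: 9.57
tcp_pos: [0.3898, 0.1163, 0.2781]
orientation: [0.159, 0.987, -0.006, 0.0]
ft_force: [0.4, 0.2, -0.4]
grip_width: 0.226
```

```bash
python3 w.py .40 -.03 .26 -25 0.
```

```text
d [-0.371, -0.903, 0.132] rot [-0.007, 0.002, 0.074] mm 147.8 deg 6.7
tcp [0.39  0.116 0.278] F [ 0.4  0.2 -0.4] g 0.226 t 9.57 q [ 0.14  0.03 -0.27  1.27 -0.01  0.46]
```

Call:
arm_command(delta_pos=[[-0.17,-0.4,0.05],[-0.3,-0.75,0.1],[-0.4,-1,0.13]], rot=[[0,0,0.07],[-0.007,0,0.07],[-0.007,0,0.07]], hand=[1,1,1])

```text
clock: 9.95
tcp_pos: [0.3991, -0.0472, 0.2578]
orientation: [0.213, 0.977, -0.001, 0.001]
ft_force: [0.4, 0.3, 0.2]
grip_width: 0.223
```

```bash
python3 t.py tray 0 0 120 0
```

```text
target [ 0.4952 -0.3028  0.1765]
d [-1.291, -1.281, 0.547] rot [-0.0, 0.002, 0.005] mm 284.9 deg 0.5
9.95 tcp [ 0.3991 -0.0472  0.2578] in frame mm [-195.4  190.6  201.3] F [0.4 0.3 0.2] g 0.223
```

Call:
arm_command(delta_pos=[[-0.28,-0.28,0],[-0.56,-0.56,0.1],[-0.85,-0.85,0.15],[-1,-1,0.2],[-1,-1,0.2]], rot=[[0,0,0.005],[0,0,0.005],[0,0,0.005],[0,0,0.005],[0,0,0.005]], hand=[1,1,1,1,1])

```text
clock: 10.58
tcp_pos: [0.473, -0.2478, 0.225]
orientation: [0.218, 0.976, -0.0, 0.001]
ft_force: [-1.1, 0.0, -0.5]
grip_width: 0.229
```

```bash
python3 t.py tray 52 0 70 0
```

```text
target [ 0.5423 -0.3249  0.1265]
d [-0.636, -0.269, 0.657] rot [-0.0, 0.001, -0.0] mm 143.0 deg 0.1
10.57 tcp [ 0.473  -0.2478  0.225 ] in frame mm [-43.4  40.4 168.5] F [-1.1  0.  -0.5] g 0.229
```

Call:
arm_command(delta_pos=[[-0.3,-0.1,0.2],[-0.6,-0.269,0.5],[-0.636,-0.269,0.657],[-0.636,-0.269,0.657]], rot=[[0,0,0],[0,0,0],[0,0,0],[0,0,0]], hand=[1,1,1,1])

```text
clock: 11.08
tcp_pos: [0.5405, -0.3226, 0.1226]
orientation: [0.217, 0.976, 0.001, -0.002]
ft_force: [-0.4, -0.6, -0.1]
grip_width: 0.226
```

```bash
python3 t.py tray 52 0 19 0;python3 - <<'E'
from h import *
from station import env
s=env.snapshot("scene"); i,o=crop(s,360,160,120,110,5);cv2.imwrite(f"pics/s8.png",i)
s=env.snapshot("top"); i,o=crop(s,390,190,120,120,5);cv2.imwrite(f"pics/t8.png",i)
E
```

```text
target [ 0.5423 -0.3249  0.0755]
d [-0.019, -0.009, 0.314] rot [0.001, -0.003, 0.001] mm 47.2 deg 0.3
11.07 tcp [ 0.5405 -0.3226  0.1226] in frame mm [49.4  1.3 66.1] F [-0.4 -0.6 -0.1] g 0.226
```

View pics/s8.png

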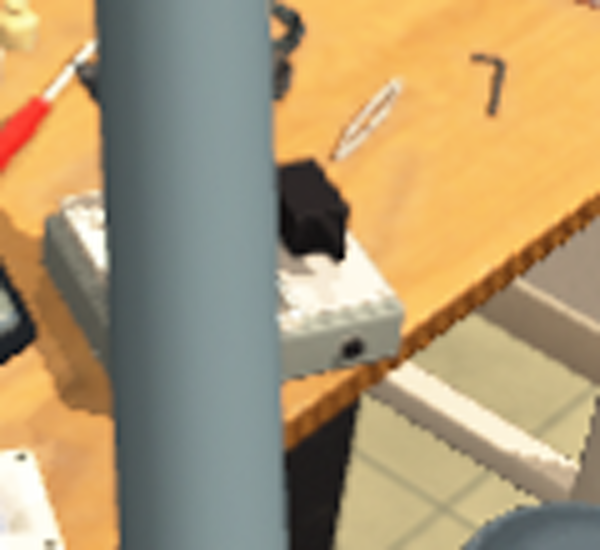

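View pics/t8.png

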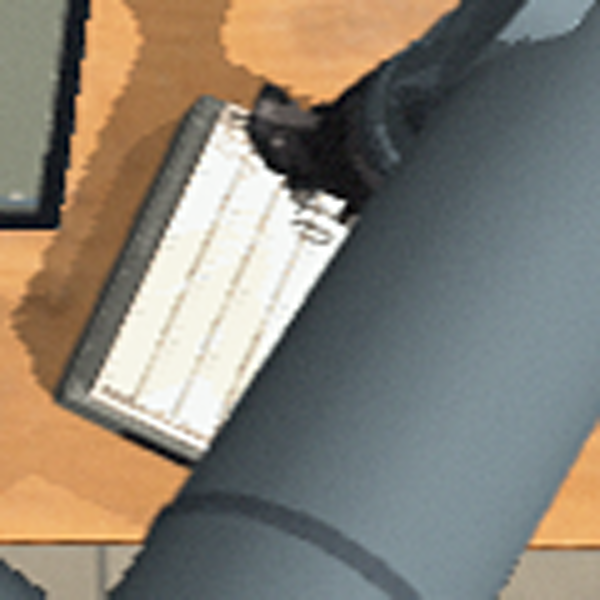

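Call:
arm_command(delta_pos=[[-0.019,-0.009,0.1],[-0.019,-0.009,0.2],[-0.019,-0.009,0.27],[-0.019,-0.009,0.3],[-0.019,-0.009,0.314]], rot=[[0,-0.003,0],[0,-0.003,0],[0,-0.003,0],[0,-0.003,0],[0,-0.003,0]], hand=[1,1,1,1,1])

```text
clock: 11.8
tcp_pos: [0.5438, -0.3259, 0.0791]
orientation: [0.217, 0.976, -0.001, 0.002]
ft_force: [-0.7, 0.2, 0.2]
grip_width: 0.229
```

```bash
python3 t.py tray 52 0 19 0
```

```text
target [ 0.5423 -0.3249  0.0755]
d [0.012, 0.002, 0.024] rot [-0.0, 0.003, 0.001] mm 4.1 deg 0.3
11.8 tcp [ 0.5438 -0.3259  0.0791] in frame mm [53.8 -0.3 22.6] F [-0.7  0.2  0.2] g 0.229
```

Call:
arm_command(delta_pos=[[0.012,0.002,0.024],[0.012,0.002,0.024]], rot=[[0,0,0],[0,0,0]], hand=[1,1])

```text
clock: 12.05
tcp_pos: [0.5431, -0.3256, 0.0768]
orientation: [0.217, 0.976, -0.001, 0.004]
ft_force: [0.0, 0.3, 3.4]
grip_width: 0.234
```

```bash
python3 t.py tray 52 0 17.5 0
```

```text
target [ 0.5423 -0.3249  0.074 ]
d [0.007, 0.002, 0.018] rot [-0.0, 0.005, 0.0] mm 3.0 deg 0.4
12.05 tcp [ 0.5431 -0.3256  0.0768] in frame mm [53.1 -0.3 20.3] F [0.  0.3 3.4] g 0.234
```

Call:
arm_command(delta_pos=[[0,0,0],[0,0,0],[0,0,0],[0,0,-0.15],[0,0,-0.5],[0,0,-0.8]], rot=[[0,0,0],[0,0,0],[0,0,0],[0,0,0],[0,0,0],[0,0,0]], hand=[0.7,0.6,0.55,0.5,0.5,0.5])

```text
clock: 12.8
tcp_pos: [0.5422, -0.325, 0.198]
orientation: [0.217, 0.976, -0.001, 0.003]
ft_force: [0.4, -1.0, -0.4]
grip_width: 0.499
```

```bash
python3 w.py .40 -.20 .26 -25 0;python3 - <<'E'
from h import *
from station import env
s=env.snapshot("top"); i,o=crop(s,390,190,120,120,5);cv2.imwrite(f"pics/t9.png",i)
E
```

```text
d [1.209, 0.353, -0.422] rot [-0.0, 0.005, -0.001] mm 199.2 deg 0.4
tcp [ 0.542 -0.325  0.198] F [ 0.4 -1.  -0.4] g 0.499 t 12.8 q [-0.64  0.5   0.16  1.21  0.   -0.2 ]
```

View pics/t9.png

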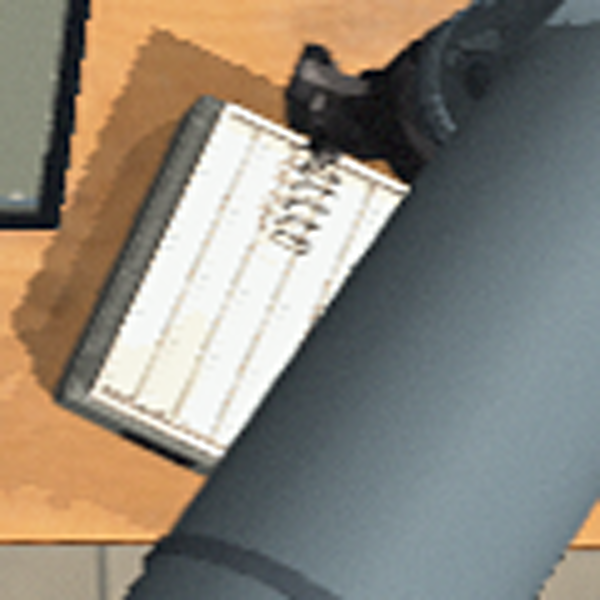

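Call:
arm_command(delta_pos=[[0.4,0.15,-0.15],[0.8,0.35,-0.3],[1,0.6,-0.4],[1,0.9,-0.42],[1,1,-0.42]], rot=[[0,0,0],[0,0,0],[0,0,0],[0,0,-0.08],[0,0,-0.16]], hand=[0.5,0.5,0.5,0.5,0.5])

```text
clock: 13.48
tcp_pos: [0.4717, -0.1247, 0.2659]
orientation: [0.09, 0.996, -0.004, 0.008]
ft_force: [-0.2, -0.7, 0.1]
grip_width: 0.5
```

```bash
python3 w.py .39 .06 .27 10 0.2
```

```text
d [0.755, 1.114, -0.048] rot [-0.029, -0.116, -0.224] mm 202.0 deg 22.8
tcp [ 0.472 -0.125  0.266] F [-0.2 -0.7  0.1] g 0.5 t 13.47 q [-0.39  0.18 -0.13  1.24 -0.   -0.21]
```

Call:
arm_command(delta_pos=[[0.36,0.2,-0.02],[0.6,0.6,-0.03],[0.73,0.95,-0.03],[0.75,1,-0.03]], rot=[[0,-0.03,-0.06],[-0.01,-0.06,-0.11],[-0.02,-0.09,-0.17],[-0.029,-0.116,-0.224]], hand=[0.5,0.5,0.5,0.5])

```text
clock: 13.98
tcp_pos: [0.3858, 0.0463, 0.2671]
orientation: [-0.091, 0.991, 0.01, 0.1]
ft_force: [0.5, -0.5, 0.7]
grip_width: 0.501
```

```bash
python3 w.py .39 .20 .26 22 0.4;python3 bt.py 48 -52 130
```

```text
d [-0.201, 1.002, 0.091] rot [-0.037, -0.126, -0.122] mm 153.9 deg 16.1
tcp [0.386 0.046 0.267] F [ 0.5 -0.5  0.7] g 0.501 t 13.97 q [-0.09 -0.18 -0.51  1.05  0.05 -0.27]
d [-0.99, 1.802, 0.781] rot [-0.101, -0.313, -0.211] mm 329.9 deg 35.1
tcp bin mm [ -92.1 -244.8  358.1] F [ 0.5 -0.5  0.7] g 0.501 t 13.97 q [-0.09 -0.18 -0.51  1.05  0.05 -0.27]
```

Call:
arm_command(delta_pos=[[-0.08,0.4,0.03],[-0.16,0.8,0.06],[-0.2,1,0.09],[-0.3,1,0.15]], rot=[[-0.01,-0.04,-0.04],[-0.03,-0.08,-0.08],[-0.05,-0.15,-0.12],[-0.07,-0.22,-0.16]], hand=[0.5,0.5,0.5,0.5])

```text
clock: 14.48
tcp_pos: [0.4053, 0.2053, 0.2545]
orientation: [-0.22, 0.936, 0.068, 0.265]
ft_force: [0.6, 0.3, -0.2]
grip_width: 0.502
```

```bash
python3 bt.py 48 -52 110
python3 - <<'E'
from h import *
from station import env
s=env.snapshot("scene"); i,o=crop(s,188,286,50,50,12); cv2.imwrite(f"pics/s10.png",i)
E
```

```text
d [-0.604, 0.531, 1.067] rot [-0.025, -0.091, -0.046] mm 200.4 deg 9.4
tcp bin mm [ -24.1 -119.2  284.5] F [ 0.6  0.3 -0.2] g 0.502 t 14.47 q [ 0.25 -0.32 -0.78  0.56  0.12 -0.18]
```

View pics/s10.png

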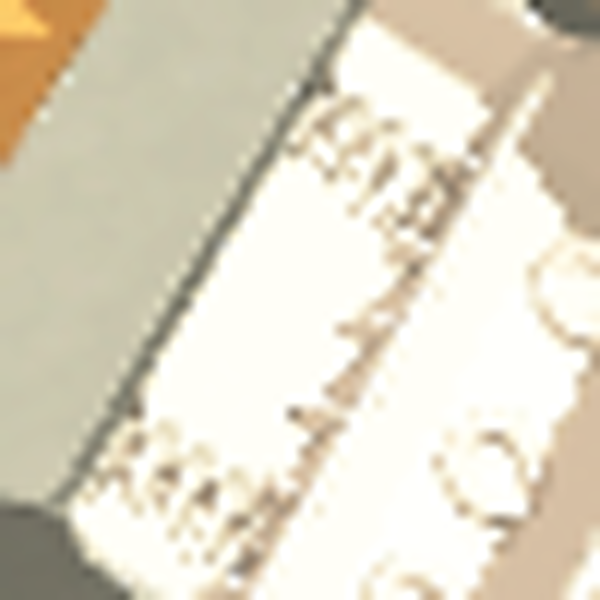

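Both remaining springs unmoved at (365,165) and (175,500) of the zoom. Approach y=-52.

Call:
arm_command(delta_pos=[[-0.3,0.25,0.3],[-0.5,0.5,0.6],[-0.604,0.531,0.9],[-0.604,0.531,1],[-0.604,0.531,1]], rot=[[-0.025,-0.09,-0.046],[-0.025,-0.09,-0.046],[-0.025,-0.09,-0.046],[-0.025,-0.09,-0.046],[-0.025,-0.09,-0.046]], hand=[0.5,0.5,0.5,0.5,0.5])

```text
clock: 15.15
tcp_pos: [0.5066, 0.3444, 0.1688]
orientation: [-0.253, 0.907, 0.091, 0.325]
ft_force: [-0.9, -0.6, -0.2]
grip_width: 0.499
```

```bash
python3 bt.py 48 -52 -1
```

```text
d [-0.043, 0.008, 0.785] rot [-0.001, -0.005, -0.002] mm 117.9 deg 0.5
tcp bin mm [ 42.5 -53.  116.7] F [-0.9 -0.6 -0.2] g 0.499 t 15.15 q [ 0.47  0.07 -0.82 -0.01  0.05 -0.06]
```

Call:
arm_command(delta_pos=[[-0.043,0.008,0.15],[-0.043,0.008,0.4],[-0.043,0.008,0.6],[-0.043,0.008,0.73],[-0.043,0.008,0.785],[-0.043,0.008,0.785]], rot=[[0,-0.005,0],[0,-0.005,0],[0,-0.005,0],[0,-0.005,0],[0,-0.005,0],[0,-0.005,0]], hand=[0.5,0.5,0.5,0.5,0.5,0.5])

```text
clock: 15.9
tcp_pos: [0.5745, 0.3865, 0.0827]
orientation: [-0.252, 0.905, 0.092, 0.329]
ft_force: [-0.1, -1.0, -0.2]
grip_width: 0.501
```

```bash
python3 bt.py 48 -52 -1
```

```text
d [0.003, 0.003, 0.003] rot [-0.001, -0.0, -0.002] mm 0.7 deg 0.2
tcp bin mm [ 48.4 -52.4  -0.6] F [-0.1 -1.  -0.2] g 0.501 t 15.9 q [ 0.48  0.35 -0.75 -0.23  0.04 -0.04]
```

Call:
arm_command(delta_pos=[[0,0,0],[0,0,0],[0,0,0],[0,0,0],[0,0,0],[0,0,-0.1],[0,0,-0.3],[0,0,-0.6],[0,0,-0.9],[0,0,-1]], rot=[[0,0,0],[0,0,0],[0,0,0],[0,0,0],[0,0,0],[0,0,0],[0,0,0],[0,0,0],[0,0,0],[0,0,0]], hand=[0.65,0.75,0.85,1,1,1,1,1,1,1])

```text
clock: 17.15
tcp_pos: [0.4919, 0.3357, 0.1999]
orientation: [-0.251, 0.905, 0.091, 0.331]
ft_force: [-0.1, 0.6, -0.2]
grip_width: 0.23
```

```bash
python3 w.py .39 .24 .28 10 0.2
python3 - <<'E'
from h import *
from station import env
s=env.snapshot("scene"); i,o=crop(s,165,230,140,120,5); cv2.imwrite(f"pics/s11.png",i)
E
```

```text
d [0.353, -0.197, -0.995] rot [0.102, 0.315, 0.213] mm 161.1 deg 35.4
tcp [0.492 0.336 0.2  ] F [-0.1  0.6 -0.2] g 0.23 t 17.15 q [ 0.47 -0.02 -0.82  0.07  0.05 -0.06]
```

View pics/s11.png

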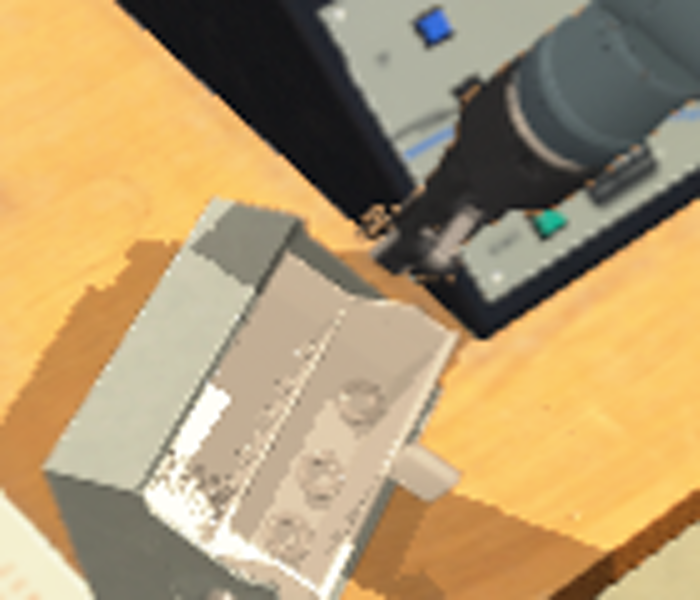

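Second spring is in the jaws (ends visible at (375,215) and (440,270)). Transit.

Call:
arm_command(delta_pos=[[0.12,-0.07,-0.33],[0.24,-0.14,-0.66],[0.353,-0.3,-0.97],[0.353,-0.45,-0.97],[0.353,-0.45,-0.97]], rot=[[0.03,0.09,0.06],[0.06,0.18,0.13],[0.09,0.27,0.19],[0.102,0.315,0.213],[0.102,0.315,0.213]], hand=[1,1,1,1,1])

```text
clock: 17.82
tcp_pos: [0.4145, 0.2085, 0.2774]
orientation: [-0.086, 0.991, 0.009, 0.1]
ft_force: [-0.7, 0.2, -0.5]
grip_width: 0.23
```

```bash
python3 w.py .40 .05 .27 -10 0.
```

```text
d [0.28, -1.024, -0.007] rot [0.022, 0.126, 0.22] mm 159.3 deg 22.9
tcp [0.414 0.208 0.277] F [-0.7  0.2 -0.5] g 0.23 t 17.82 q [ 0.35 -0.02 -0.35  1.05 -0.04  0.18]
```

Call:
arm_command(delta_pos=[[0.12,-0.4,0],[0.22,-0.8,0],[0.26,-1,0],[0.26,-1,0]], rot=[[0.01,0.04,0.08],[0.02,0.09,0.18],[0.022,0.126,0.28],[0.022,0.126,0.3]], hand=[1,1,1,1])

```text
clock: 18.32
tcp_pos: [0.4029, 0.0528, 0.2677]
orientation: [0.151, 0.988, 0.006, -0.002]
ft_force: [-0.3, 0.3, -0.5]
grip_width: 0.232
```

```bash
python3 w.py .42 -.08 .25 -25.1 0.; python3 t.py tray 0 0 100 0
```

```text
d [-0.374, -0.812, 0.107] rot [0.007, -0.004, 0.086] mm 135.1 deg 7.7
tcp [0.403 0.053 0.268] F [-0.3  0.3 -0.5] g 0.232 t 18.32 q [-0.04  0.03 -0.3   1.25  0.01  0.27]
target [ 0.4952 -0.3028  0.1565]
d [-1.3, -2.087, 0.71] rot [0.007, -0.004, 0.086] mm 383.9 deg 7.8
18.32 tcp [0.4029 0.0528 0.2677] in frame mm [-234.5  282.8  211.2] F [-0.3  0.3 -0.5] g 0.232
```

Call:
arm_command(delta_pos=[[-0.15,-0.38,0.03],[-0.3,-0.75,0.08],[-0.5,-1,0.12],[-0.6,-1,0.15]], rot=[[0,0,0.04],[0,0,0.086],[0.007,0,0.086],[0.007,0,0.086]], hand=[1,1,1,1])

```text
clock: 18.82
tcp_pos: [0.4446, -0.1179, 0.2417]
orientation: [0.218, 0.976, 0.0, -0.003]
ft_force: [-1.0, 0.2, 0.6]
grip_width: 0.23
```

```bash
python3 t.py tray 0 0 90 0
```

```text
target [ 0.4952 -0.3028  0.1465]
d [-0.833, -0.971, 0.63] rot [-0.0, -0.004, -0.001] mm 214.0 deg 0.3
18.82 tcp [ 0.4446 -0.1179  0.2417] in frame mm [-124.2  146.   185.2] F [-1.   0.2  0.6] g 0.23
```

Call:
arm_command(delta_pos=[[-0.25,-0.3,0],[-0.5,-0.6,0.1],[-0.75,-0.9,0.3],[-0.833,-0.971,0.55],[-0.833,-0.971,0.63],[-0.833,-0.971,0.63]], rot=[[0,0,0],[0,0,0],[0,0,0],[0,0,0],[0,0,0],[0,0,0]], hand=[1,1,1,1,1,1])

```text
clock: 19.58
tcp_pos: [0.4948, -0.3001, 0.1455]
orientation: [0.217, 0.976, 0.001, -0.004]
ft_force: [0.2, -0.1, -0.5]
grip_width: 0.227
```

```bash
python3 t.py tray 0 0 19 0
```

```text
target [ 0.4952 -0.3028  0.0755]
d [-0.014, -0.016, 0.467] rot [0.001, -0.006, 0.001] mm 70.1 deg 0.5
19.57 tcp [ 0.4948 -0.3001  0.1455] in frame mm [-1.5  2.3 89. ] F [ 0.2 -0.1 -0.5] g 0.227
```

Call:
arm_command(delta_pos=[[-0.014,-0.016,0.12],[-0.014,-0.016,0.25],[-0.014,-0.016,0.37],[-0.014,-0.016,0.43],[-0.014,-0.016,0.45],[-0.014,-0.016,0.458],[-0.014,-0.016,0.458]], rot=[[0,-0.006,0],[0,-0.006,0],[0,-0.006,0],[0,-0.006,0],[0,-0.006,0],[0,-0.006,0],[0,-0.006,0]], hand=[1,1,1,1,1,1,1])

```text
clock: 20.45
tcp_pos: [0.4958, -0.3029, 0.0777]
orientation: [0.217, 0.976, 0.0, 0.001]
ft_force: [0.3, 0.4, 1.3]
grip_width: 0.232
```

```bash
python3 t.py tray 0 0 19 0
```

```text
target [ 0.4952 -0.3028  0.0755]
d [0.004, -0.001, 0.015] rot [0.001, 0.001, 0.001] mm 2.3 deg 0.2
20.45 tcp [ 0.4958 -0.3029  0.0777] in frame mm [ 0.6  0.1 21.2] F [0.3 0.4 1.3] g 0.232
```

Call:
arm_command(delta_pos=[[0,0,0.005],[0,0,0.005],[0,0,0.005],[0,0,0],[0,0,-0.15],[0,0,-0.5],[0,0,-0.8],[0.2,0,-1]], rot=[[0,0,0],[0,0,0],[0,0,0],[0,0,0],[0,0,0],[0,0,0],[0,0,0],[0,0,0]], hand=[1,0.7,0.6,0.55,0.5,0.5,0.5,0.5])

```text
clock: 21.45
tcp_pos: [0.4698, -0.2915, 0.2301]
orientation: [0.217, 0.976, -0.001, 0.003]
ft_force: [-0.1, 0.1, -0.8]
grip_width: 0.502
```

```bash
python3 w.py .42 -.2 .26 -25 0;python3 - <<'E'
from h import *
from station import env
s=env.snapshot("top"); i,o=crop(s,390,190,120,120,5);cv2.imwrite(f"pics/t12.png",i)
E
```

```text
d [0.558, 0.412, -0.203] rot [-0.0, 0.004, -0.0] mm 108.4 deg 0.4
tcp [ 0.47  -0.292  0.23 ] F [-0.1  0.1 -0.8] g 0.502 t 21.45 q [-0.67  0.33 -0.03  1.21  0.   -0.23]
```

View pics/t12.png

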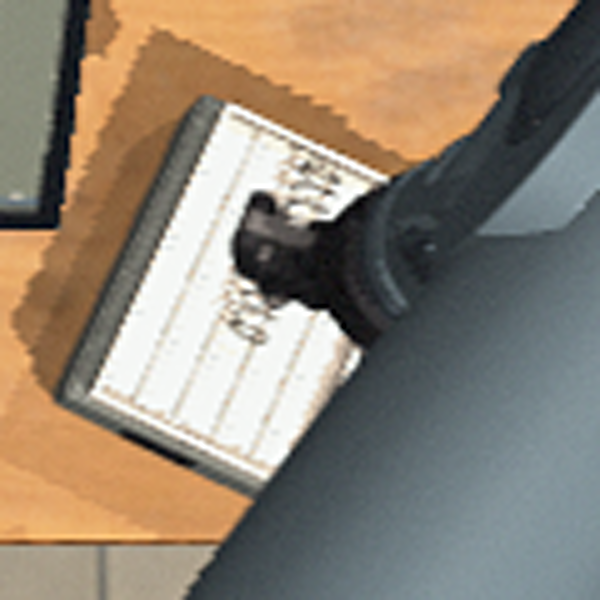

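Two springs in the centre gutter. Return for the third.

Call:
arm_command(delta_pos=[[0.25,0.3,-0.1],[0.4,0.65,-0.2],[0.5,1,-0.2],[0.5,1,-0.2]], rot=[[0,0,-0.08],[0,0,-0.16],[0,0,-0.24],[0,0,-0.28]], hand=[0.5,0.5,0.5,0.5])

```text
clock: 22.0
tcp_pos: [0.4625, -0.119, 0.2634]
orientation: [-0.005, 1.0, -0.002, 0.003]
ft_force: [0.8, 0.1, -0.2]
grip_width: 0.5
```

```bash
python3 w.py .39 .02 .27 10 0.2
```

```text
d [0.473, 0.931, -0.05] rot [-0.013, -0.123, -0.104] mm 156.9 deg 14.5
tcp [ 0.463 -0.119  0.263] F [ 0.8  0.1 -0.2] g 0.5 t 22.0 q [-0.38  0.17 -0.15  1.24 -0.   -0.4 ]
```

Call:
arm_command(delta_pos=[[0.25,0.3,-0.02],[0.42,0.7,-0.04],[0.473,1,-0.05],[0.473,1,-0.05]], rot=[[0,-0.04,-0.03],[-0.01,-0.08,-0.07],[-0.013,-0.123,-0.104],[-0.013,-0.14,-0.12]], hand=[0.5,0.5,0.5,0.5])

```text
clock: 22.5
tcp_pos: [0.3882, 0.0326, 0.2698]
orientation: [-0.102, 0.988, 0.009, 0.113]
ft_force: [0.3, 0.1, -0.9]
grip_width: 0.504
```

```bash
python3 w.py .39 .18 .27 22 0.4
```

```text
d [-0.209, 0.959, 0.042] rot [-0.038, -0.11, -0.107] mm 147.4 deg 14.2
tcp [0.388 0.033 0.27 ] F [ 0.3  0.1 -0.9] g 0.504 t 22.5 q [-0.13 -0.2  -0.53  1.03  0.07 -0.33]
```

Call:
arm_command(delta_pos=[[-0.08,0.4,0.02],[-0.16,0.8,0.04],[-0.209,1,0.05],[-0.25,1,0.06]], rot=[[-0.01,-0.04,-0.04],[-0.03,-0.08,-0.08],[-0.04,-0.15,-0.12],[-0.06,-0.2,-0.15]], hand=[0.5,0.5,0.5,0.5])

```text
clock: 23.0
tcp_pos: [0.395, 0.1891, 0.2688]
orientation: [-0.223, 0.937, 0.059, 0.263]
ft_force: [0.6, -0.9, -0.4]
grip_width: 0.501
```

```bash
python3 bt.py 48 52 130
python3 - <<'E'
from h import *
from station import env
s=env.snapshot("scene"); i,o=crop(s,188,286,50,50,12); cv2.imwrite(f"pics/s13.png",i)
E
```

```text
d [-0.598, 1.291, 1.026] rot [-0.034, -0.098, -0.04] mm 263.2 deg 10.0
tcp bin mm [ -28.1 -127.7  306.6] F [ 0.6 -0.9 -0.4] g 0.501 t 23.0 q [ 0.22 -0.36 -0.76  0.63  0.12 -0.22]
```

View pics/s13.png

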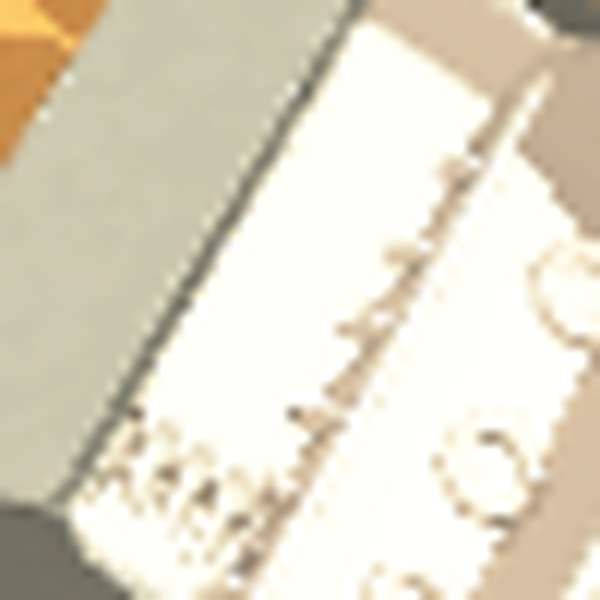

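The third spring is still in its place (175,500).

Call:
arm_command(delta_pos=[[-0.2,0.3,0.2],[-0.35,0.6,0.35],[-0.5,0.9,0.5],[-0.55,1,0.6],[-0.55,1,0.65]], rot=[[-0.01,-0.05,-0.04],[-0.034,-0.098,-0.04],[-0.034,-0.098,-0.04],[-0.034,-0.098,-0.04],[-0.034,-0.098,-0.04]], hand=[0.5,0.5,0.5,0.5,0.5])

```text
clock: 23.68
tcp_pos: [0.4369, 0.3759, 0.2249]
orientation: [-0.253, 0.905, 0.091, 0.329]
ft_force: [0.2, 0.1, 0.4]
grip_width: 0.5
```

```bash
python3 bt.py 48 52 90
```

```text
d [-0.017, 0.281, 0.649] rot [-0.001, -0.001, -0.001] mm 106.1 deg 0.2
tcp bin mm [ 45.5  10.1 187.5] F [0.2 0.1 0.4] g 0.5 t 23.68 q [ 0.63 -0.08 -0.8   0.16 -0.05  0.06]
```

Call:
arm_command(delta_pos=[[-0.017,0.15,0.2],[-0.017,0.281,0.45],[-0.017,0.281,0.649],[-0.017,0.281,0.649],[-0.017,0.281,0.649]], rot=[[0,0,0],[0,0,0],[0,0,0],[0,0,0],[0,0,0]], hand=[0.5,0.5,0.5,0.5,0.5])

```text
clock: 24.3
tcp_pos: [0.4707, 0.444, 0.1521]
orientation: [-0.252, 0.906, 0.091, 0.329]
ft_force: [0.0, 0.6, 0.6]
grip_width: 0.499
```

```bash
python3 bt.py 48 52 -1
```

```text
d [-0.001, 0.011, 0.609] rot [-0.002, -0.001, -0.002] mm 91.4 deg 0.3
tcp bin mm [48.  50.7 90.4] F [0.  0.6 0.6] g 0.499 t 24.3 q [ 0.71  0.17 -0.76 -0.05 -0.11  0.13]
```

Call:
arm_command(delta_pos=[[0,0.011,0.15],[0,0.011,0.35],[0,0.011,0.5],[0,0.011,0.59],[0,0.011,0.609],[0,0.011,0.609]], rot=[[0,0,0],[0,0,0],[0,0,0],[0,0,0],[0,0,0],[0,0,0]], hand=[0.5,0.5,0.5,0.5,0.5,0.5])

```text
clock: 25.05
tcp_pos: [0.5201, 0.4755, 0.0828]
orientation: [-0.252, 0.905, 0.091, 0.329]
ft_force: [0.6, 0.0, -0.2]
grip_width: 0.5
```

```bash
python3 bt.py 48 52 -1
```

```text
d [0.002, 0.001, 0.004] rot [-0.002, -0.001, -0.002] mm 0.8 deg 0.3
tcp bin mm [48.4 51.9 -0.3] F [ 0.6  0.  -0.2] g 0.5 t 25.05 q [ 0.69  0.38 -0.71 -0.21 -0.1   0.11]
```

Call:
arm_command(delta_pos=[[0,0,0],[0,0,0],[0,0,0],[0,0,0],[0,0,0],[0,0,-0.1],[0,0,-0.3],[0,0,-0.6],[0,0,-0.9],[0,0,-1]], rot=[[0,0,0],[0,0,0],[0,0,0],[0,0,0],[0,0,0],[0,0,0],[0,0,0],[0,0,0],[0,0,0],[0,0,0]], hand=[0.65,0.75,0.85,1,1,1,1,1,1,1])

```text
clock: 26.3
tcp_pos: [0.4374, 0.425, 0.1997]
orientation: [-0.252, 0.905, 0.091, 0.33]
ft_force: [-0.3, 0.6, -0.4]
grip_width: 0.231
```

```bash
python3 w.py .39 .27 .28 10 0.2
python3 - <<'E'
from h import *
from station import env
s=env.snapshot("scene"); i,o=crop(s,165,230,140,120,5); cv2.imwrite(f"pics/s14.png",i)
E
```

```text
d [0.271, -0.724, -0.926] rot [0.101, 0.314, 0.213] mm 180.9 deg 35.4
tcp [0.437 0.425 0.2  ] F [-0.3  0.6 -0.4] g 0.231 t 26.3 q [ 0.73  0.03 -0.77  0.08 -0.12  0.14]
```

View pics/s14.png

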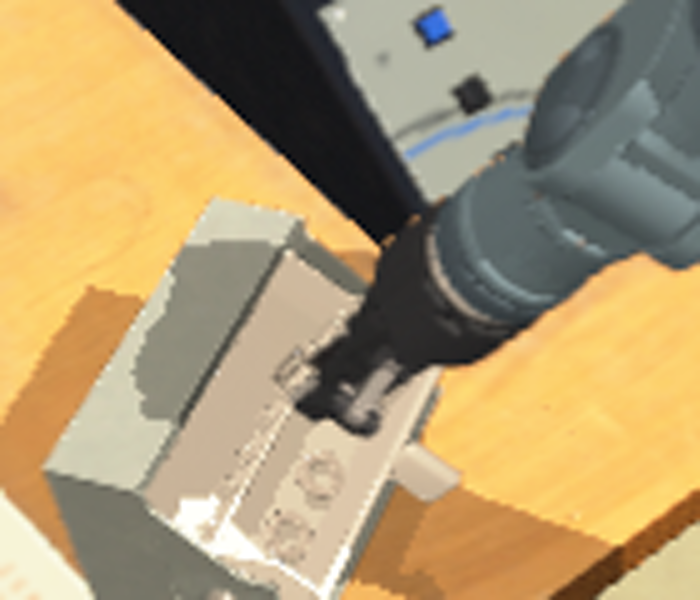

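Third spring gripped (end at (295,370)); back compartment empty. Transit.

Call:
arm_command(delta_pos=[[0.08,-0.1,-0.33],[0.16,-0.3,-0.66],[0.25,-0.55,-0.9],[0.271,-0.8,-0.926],[0.271,-1,-0.926]], rot=[[0.03,0.09,0.06],[0.06,0.18,0.13],[0.09,0.27,0.19],[0.101,0.314,0.213],[0.101,0.314,0.213]], hand=[1,1,1,1,1])

```text
clock: 26.98
tcp_pos: [0.4141, 0.2335, 0.2806]
orientation: [-0.086, 0.991, 0.009, 0.1]
ft_force: [1.8, -0.6, -0.3]
grip_width: 0.226
```

```bash
python3 w.py .40 .08 .27 -10 0.
```

```text
d [0.277, -0.992, 0.016] rot [0.022, 0.126, 0.22] mm 154.5 deg 23.0
tcp [0.414 0.233 0.281] F [ 1.8 -0.6 -0.3] g 0.226 t 26.98 q [ 0.41  0.   -0.31  1.06 -0.05  0.23]
```

Call:
arm_command(delta_pos=[[0.12,-0.4,0],[0.22,-0.8,0],[0.26,-1,0.02],[0.26,-1,0.02]], rot=[[0.01,0.04,0.08],[0.02,0.09,0.18],[0.022,0.126,0.28],[0.022,0.126,0.3]], hand=[1,1,1,1])

```text
clock: 27.48
tcp_pos: [0.4039, 0.0768, 0.2682]
orientation: [0.152, 0.988, 0.005, -0.003]
ft_force: [0.2, -0.5, -0.2]
grip_width: 0.234
```

```bash
python3 w.py .42 -.07 .25 -25.1 0.
```

```text
d [-0.397, -0.902, 0.109] rot [0.006, -0.005, 0.085] mm 148.8 deg 7.7
tcp [0.404 0.077 0.268] F [ 0.2 -0.5 -0.2] g 0.234 t 27.48 q [ 0.02  0.04 -0.29  1.25  0.01  0.33]
```

Call:
arm_command(delta_pos=[[-0.17,-0.4,0.03],[-0.35,-0.8,0.08],[-0.5,-1,0.11],[-0.6,-1,0.11]], rot=[[0,0,0.04],[0,0,0.085],[0.006,0,0.085],[0.006,0,0.085]], hand=[1,1,1,1])

```text
clock: 27.98
tcp_pos: [0.4452, -0.0948, 0.2482]
orientation: [0.219, 0.976, 0.0, -0.004]
ft_force: [0.0, -0.2, 0.3]
grip_width: 0.227
```

```bash
python3 t.py tray -52 0 120 0
```

```text
target [ 0.4481 -0.2807  0.1765]
d [-0.551, -1.112, 0.475] rot [-0.001, -0.005, -0.002] mm 199.3 deg 0.5
27.98 tcp [ 0.4452 -0.0948  0.2482] in frame mm [-133.5  167.1  191.7] F [ 0.  -0.2  0.3] g 0.227
```

Call:
arm_command(delta_pos=[[-0.18,-0.38,0.1],[-0.36,-0.75,0.2],[-0.551,-1,0.35],[-0.551,-1,0.475],[-0.551,-1,0.475]], rot=[[0,-0.005,0],[0,-0.005,0],[0,-0.005,0],[0,-0.005,0],[0,-0.005,0]], hand=[1,1,1,1,1])

```text
clock: 28.6
tcp_pos: [0.455, -0.2639, 0.1743]
orientation: [0.218, 0.976, 0.001, -0.002]
ft_force: [0.1, 0.1, -0.4]
grip_width: 0.227
```

```bash
python3 t.py tray -52 0 20 0
python3 - <<'E'
from h import *
from station import env
s=env.snapshot("top"); i,o=crop(s,390,190,120,120,5);cv2.imwrite(f"pics/t15.png",i)
E
```

```text
target [ 0.4481 -0.2807  0.0765]
d [-0.01, -0.121, 0.652] rot [0.0, -0.003, -0.001] mm 99.5 deg 0.3
28.6 tcp [ 0.455  -0.2639  0.1743] in frame mm [-53.   18.2 117.8] F [ 0.1  0.1 -0.4] g 0.227
```

View pics/t15.png

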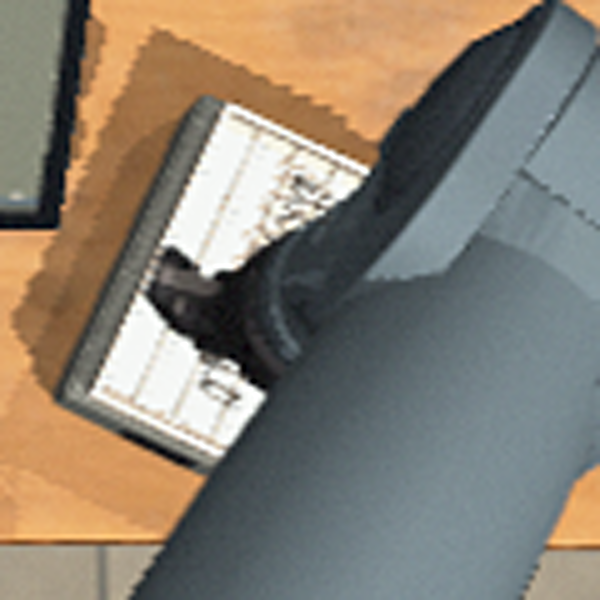

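Call:
arm_command(delta_pos=[[-0.007,-0.121,0.05],[-0.007,-0.121,0.25],[-0.007,-0.121,0.45],[-0.007,-0.121,0.57],[-0.007,-0.121,0.62],[-0.007,-0.121,0.645],[-0.007,-0.121,0.65],[-0.007,-0.121,0.65]], rot=[[0,-0.003,0],[0,-0.003,0],[0,-0.003,0],[0,-0.003,0],[0,-0.003,0],[0,-0.003,0],[0,-0.003,0],[0,-0.003,0]], hand=[1,1,1,1,1,1,1,1])

```text
clock: 29.65
tcp_pos: [0.4489, -0.2812, 0.0789]
orientation: [0.218, 0.976, -0.001, 0.002]
ft_force: [0.2, -0.8, -0.4]
grip_width: 0.229
```

```bash
python3 t.py tray -52 0 20 0
```

```text
target [ 0.4481 -0.2807  0.0765]
d [0.006, 0.0, 0.016] rot [-0.0, 0.002, -0.001] mm 2.5 deg 0.2
29.65 tcp [ 0.4489 -0.2812  0.0789] in frame mm [-51.1  -0.   22.4] F [ 0.2 -0.8 -0.4] g 0.229
```

Call:
arm_command(delta_pos=[[0.005,0,0.02],[0.005,0,0.02],[0.005,0,0.012],[0.005,0,0.012],[0,0,0.01],[0,0,-0.15],[0,0,-0.5],[0,0,-0.8],[0,0,-1]], rot=[[0,0,0],[0,0,0],[0,0,0],[0,0,0],[0,0,0],[0,0,0],[0,0,0],[0,0,0],[0,0,0]], hand=[1,1,0.7,0.6,0.55,0.5,0.5,0.5,0.5])

```text
clock: 30.78
tcp_pos: [0.4491, -0.2814, 0.2312]
orientation: [0.218, 0.976, -0.001, 0.003]
ft_force: [0.3, -0.1, 0.3]
grip_width: 0.499
```

```bash
python3 w.py .39 -.1 .27 -5 0
```

```text
d [0.869, 0.926, -0.265] rot [-0.002, 0.003, -0.224] mm 194.7 deg 20.2
tcp [ 0.449 -0.281  0.231] F [ 0.3 -0.1  0.3] g 0.499 t 30.77 q [-0.68  0.28 -0.09  1.19  0.   -0.24]
```

Call:
arm_command(delta_pos=[[0.25,0.3,-0.1],[0.55,0.65,-0.2],[0.7,1,-0.26],[0.8,1,-0.26]], rot=[[0,0,-0.08],[0,0,-0.16],[0,0,-0.25],[0,0,-0.25]], hand=[0.5,0.5,0.5,0.5])

```text
clock: 31.28
tcp_pos: [0.4041, -0.0918, 0.27]
orientation: [0.021, 1.0, -0.002, 0.003]
ft_force: [0.8, 0.3, 0.3]
grip_width: 0.501
```

```bash
python3 w.py .38 .04 .26 10 0.25;  python3 - <<'E'
from h import *
from station import env
s=env.snapshot("top"); i,o=crop(s,390,190,120,120,5);cv2.imwrite(f"pics/t16.png",i)
E
```

```text
d [0.198, 0.871, 0.063] rot [-0.02, -0.155, -0.136] mm 134.3 deg 18.6
tcp [ 0.404 -0.092  0.27 ] F [0.8 0.3 0.3] g 0.501 t 31.27 q [-0.38  0.04 -0.28  1.24 -0.   -0.33]
```

View pics/t16.png

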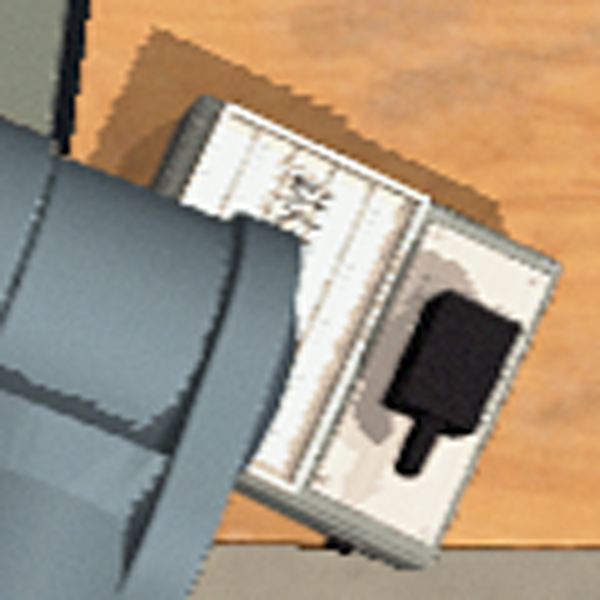

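Call:
arm_command(delta_pos=[[0.1,0.4,0.03],[0.2,0.8,0.05],[0.2,1,0.06],[0.2,1,0.06]], rot=[[0,-0.05,-0.05],[-0.01,-0.1,-0.1],[-0.02,-0.155,-0.136],[-0.03,-0.18,-0.18]], hand=[0.5,0.5,0.5,0.5])

```text
clock: 31.82
tcp_pos: [0.3779, 0.0599, 0.2593]
orientation: [-0.121, 0.982, 0.019, 0.143]
ft_force: [-0.3, 0.3, 0.4]
grip_width: 0.5
```

```bash
python3 w.py .37 .20 .25 22 0.5; python3 bt.py -54 3 145
```

```text
d [-0.151, 0.918, 0.112] rot [-0.033, -0.134, -0.082] mm 140.6 deg 14.4
tcp [0.378 0.06  0.259] F [-0.3  0.3  0.4] g 0.5 t 31.82 q [-0.08 -0.27 -0.62  0.95  0.09 -0.32]
d [-0.322, 1.803, 1.01] rot [-0.09, -0.258, -0.17] mm 313.8 deg 29.0
tcp bin mm [ -96.9 -229.   351.9] F [-0.3  0.3  0.4] g 0.5 t 31.82 q [-0.08 -0.27 -0.62  0.95  0.09 -0.32]
```

Call:
arm_command(delta_pos=[[-0.05,0.4,0.1],[-0.1,0.8,0.2],[-0.15,1,0.3],[-0.15,1,0.3]], rot=[[-0.02,-0.06,-0.04],[-0.04,-0.13,-0.08],[-0.07,-0.2,-0.13],[-0.09,-0.258,-0.17]], hand=[0.5,0.5,0.5,0.5])

```text
clock: 32.33
tcp_pos: [0.3748, 0.2151, 0.2242]
orientation: [-0.256, 0.905, 0.093, 0.327]
ft_force: [-74.9, -25.7, -66.1]
grip_width: 0.5
```

```bash
python3 bt.py -54 3 145
```

```text
d [-0.043, 0.65, 0.867] rot [0.002, -0.003, 0.002] mm 162.7 deg 0.3
tcp bin mm [-59.6 -94.9 274.8] F [-74.9 -25.7 -66.1] g 0.5 t 32.33 q [ 0.23 -0.44 -1.02  0.32  0.2  -0.25]
```

Run:
```python
from h import *
from station import env
for n in("scene","top"):
    s=env.snapshot(n); cv2.imwrite(f"pics/{n}17.png",s["color"][:,:,::-1])
o=env.get_obs(); print(o)
```

```text
{'clock': 32.425, 'joint_pos': array([ 0.2289937 , -0.44310973, -1.01553692,  0.31928473,  0.19951836,
       -0.24494012]), 'joint_velocities': array([ 0.0056191 ,  0.02729756, -0.03502624,  0.08414053, -0.0402233 ,
        0.05422889]), 'joint_efforts': array([ 0.42687887, -8.74330759, 29.49137092, -5.91642648,  0.82456235,
       -0.32635457]), 'tcp_pos': array([0.37930375, 0.21378701, 0.22911835]), 'orientation': array([-0.25249532,  0.90421335,  0.09126243,  0.33213778]), 'ft_force': array([ 0.29384238, -0.3870821 ,  0.36931705]), 'moment': array([-0.26223218,  0.41181607, -0.01895193]), 'grip_width': 0.5011788752522586}
```

View pics/scene17.png

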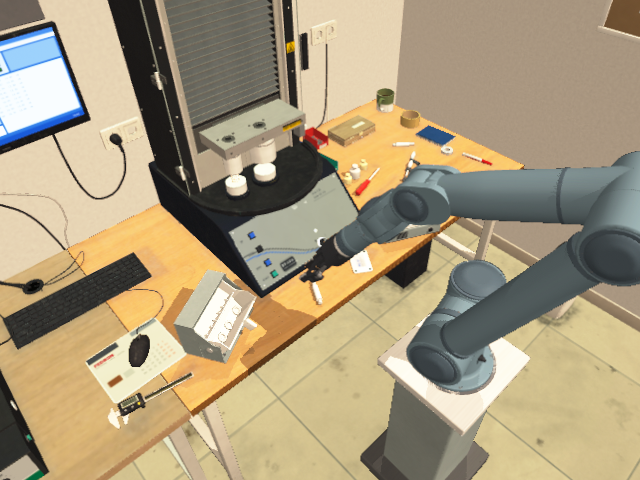

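View pics/top17.png

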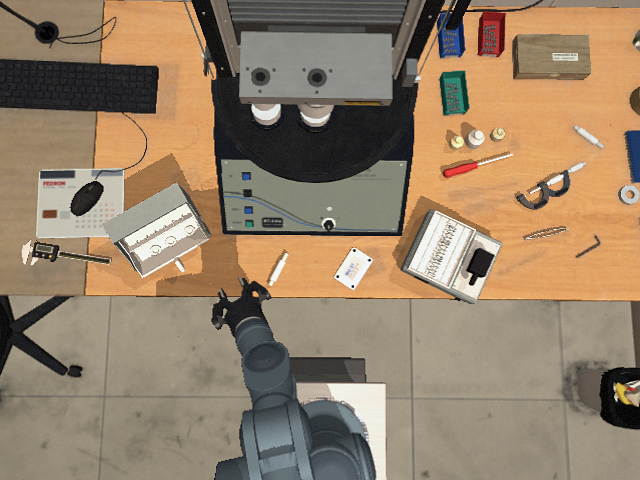

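```bash
python3 bt.py -54 3 130
```

```text
d [0.005, 0.68, 0.974] rot [-0.003, 0.003, -0.001] mm 178.2 deg 0.4
tcp bin mm [-54.1 -98.4 276.5] F [ 0.3 -0.4  0.4] g 0.501 t 32.42 q [ 0.23 -0.44 -1.02  0.32  0.2  -0.24]
```

Call:
arm_command(delta_pos=[[0,0.12,0.25],[0,0.3,0.5],[0,0.5,0.75],[0,0.68,0.95],[0,0.68,0.974],[0,0.68,0.974]], rot=[[0,0,0],[0,0,0],[0,0,0],[0,0,0],[0,0,0],[0,0,0]], hand=[0.5,0.5,0.5,0.5,0.5,0.5])

```text
clock: 33.17
tcp_pos: [0.4142, 0.3555, 0.1232]
orientation: [-0.252, 0.908, 0.087, 0.324]
ft_force: [1.2, -0.3, 0.1]
grip_width: 0.503
```

```bash
python3 bt.py -54 3 65
```

```text
d [0.069, -0.006, 0.427] rot [-0.006, -0.008, -0.001] mm 64.9 deg 0.9
tcp bin mm [-42.9   4.5 128.9] F [ 1.2 -0.3  0.1] g 0.503 t 33.17 q [ 0.62  0.03 -1.02 -0.16 -0.06  0.06]
```

Call:
arm_command(delta_pos=[[0.069,-0.006,0.1],[0.069,-0.006,0.2],[0.069,-0.006,0.2]], rot=[[0,-0.008,0],[0,-0.008,0],[0,-0.008,0]], hand=[0.5,0.5,0.5])

```text
clock: 33.55
tcp_pos: [0.43, 0.3643, 0.098]
orientation: [-0.25, 0.908, 0.086, 0.325]
ft_force: [-0.4, -0.3, -0.2]
grip_width: 0.498
```

```bash
python3 bt.py -54 3 65
```

```text
d [0.056, -0.003, 0.22] rot [-0.008, -0.007, -0.003] mm 34.1 deg 1.0
tcp bin mm [-45.1   3.8  97.9] F [-0.4 -0.3 -0.2] g 0.498 t 33.55 q [ 0.62  0.12 -1.02 -0.26 -0.06  0.06]
```

```bash
cat > bt2.py <<'E'
# bt2.py x y z th tooltilt
import sys
from h import *
from station import env
a=[float(v) for v in sys.argv[1:]]; th=a[3]
c,s_=np.cos(th),np.sin(th); M=np.array([[c,0,-s_],[0,1,0],[s_,0,c]]); R,t=binf()
o=env.get_obs(); go(R@M@np.array(a[:3])/1000+t,tool(BIN[2],a[4]),o)
print("tcp bin mm",(M.T@R.T@(o["tcp_pos"]-t)*1000).round(1),"F",o["ft_force"].round(1),"g",round(o["grip_width"],3),"t",round(float(o["clock"]),2), "q",o["joint_pos"].round(2))
E
python3 bt2.py -54 3 90 .698 .45; python3 bt2.py -54 3 65 .698 .45
```

```text
d [0.058, -0.005, 0.054] rot [-0.008, 0.15, -0.004] mm 11.9 deg 13.6
tcp bin mm [-45.1   3.8  97.9] F [-0.4 -0.3 -0.2] g 0.498 t 33.55 q [ 0.62  0.12 -1.02 -0.26 -0.06  0.06]
d [0.056, -0.003, 0.22] rot [-0.008, 0.15, -0.004] mm 34.1 deg 13.6
tcp bin mm [-45.1   3.8  97.9] F [-0.4 -0.3 -0.2] g 0.498 t 33.55 q [ 0.62  0.12 -1.02 -0.26 -0.06  0.06]
```

Call:
arm_command(delta_pos=[[0.058,-0.005,0],[0.058,-0.005,0],[0.058,-0.005,0.054],[0.058,-0.005,0.1],[0.058,-0.005,0.17],[0.056,-0.003,0.22],[0.056,-0.003,0.22]], rot=[[-0.008,0.08,-0.004],[-0.008,0.15,-0.004],[-0.008,0.15,-0.004],[-0.008,0.15,-0.004],[-0.008,0.15,-0.004],[-0.008,0.15,-0.004],[-0.008,0.15,-0.004]], hand=[0.5,0.5,0.5,0.5,0.5,0.5,0.5])

```text
clock: 34.42
tcp_pos: [0.4422, 0.3708, 0.066]
orientation: [-0.264, 0.939, 0.06, 0.214]
ft_force: [-0.3, -0.4, 0.7]
grip_width: 0.497
```

```bash
python3 bt2.py -54 3 65 .698 .45
```

```text
d [-0.007, 0.0, -0.005] rot [0.0, -0.001, 0.0] mm 1.3 deg 0.1
tcp bin mm [-55.2   3.   64.5] F [-0.3 -0.4  0.7] g 0.497 t 34.42 q [ 0.6   0.24 -0.77  0.12 -0.02  0.05]
```

Call:
arm_command(delta_pos=[[0,0,0],[0,0,0],[0,0,0],[0,0,0],[0,0,0]], rot=[[0,0,0],[0,0,0],[0,0,0],[0,0,0],[0,0,0]], hand=[0.7,0.85,1,1,1])

```text
clock: 35.05
tcp_pos: [0.442, 0.3708, 0.0661]
orientation: [-0.264, 0.939, 0.06, 0.214]
ft_force: [-2.9, -0.4, 2.3]
grip_width: 0.127
```

```bash
python3 arc.py .698 .6 .5 .4 .3 .2 .1 .03 0 -.02
```

```text
p mm [-83.9   3.2  14.1] F [-2.9 -0.4  2.3] g 0.127 t 35.05
[[-0.034, 0.0, -0.044], [-0.073, 0.0, -0.085], [-0.117, 0.0, -0.122], [-0.163, -0.0, -0.154], [-0.213, -0.0, -0.182], [-0.265, -0.0, -0.204], [-0.302, -0.0, -0.217], [-0.319, -0.0, -0.221], [-0.33, -0.0, -0.224]]
[[-0.0, 0.062, 0.0], [-0.0, 0.126, 0.0], [-0.0, 0.19, 0.0], [-0.0, 0.253, 0.0], [-0.0, 0.317, 0.0], [-0.0, 0.381, 0.0], [-0.0, 0.425, 0.0], [-0.0, 0.444, 0.0], [-0.0, 0.457, 0.0]]
```

Call:
arm_command(delta_pos=[[-0.034,0,-0.044],[-0.073,0,-0.085],[-0.117,0,-0.122],[-0.163,0,-0.154],[-0.213,0,-0.182],[-0.265,0,-0.204],[-0.302,0,-0.217],[-0.319,0,-0.221],[-0.325,0,-0.222],[-0.325,0,-0.222]], rot=[[0,0.055,0],[0,0.11,0],[0,0.165,0],[0,0.22,0],[0,0.27,0],[0,0.31,0],[0,0.33,0],[0,0.34,0],[0,0.34,0],[0,0.34,0]], hand=[1,1,1,1,1,1,1,1,1,1])

```text
clock: 36.3
tcp_pos: [0.4641, 0.3842, 0.1146]
orientation: [-0.27, 0.962, -0.013, -0.045]
ft_force: [-4.7, -2.6, -6.1]
grip_width: 0.124
```

```bash
python3 arc.py 0 0 -.01; python3 ov.py o18 0 b
```

```text
p mm [-58.1   3.1  62.6] F [-4.7 -2.6 -6.1] g 0.124 t 36.3
[[0.0, 0.0, 0.0], [-0.004, -0.0, -0.004]]
[[0.0, 0.0, 0.0], [-0.0, 0.006, 0.0]]
```

View pics/o18_b.png

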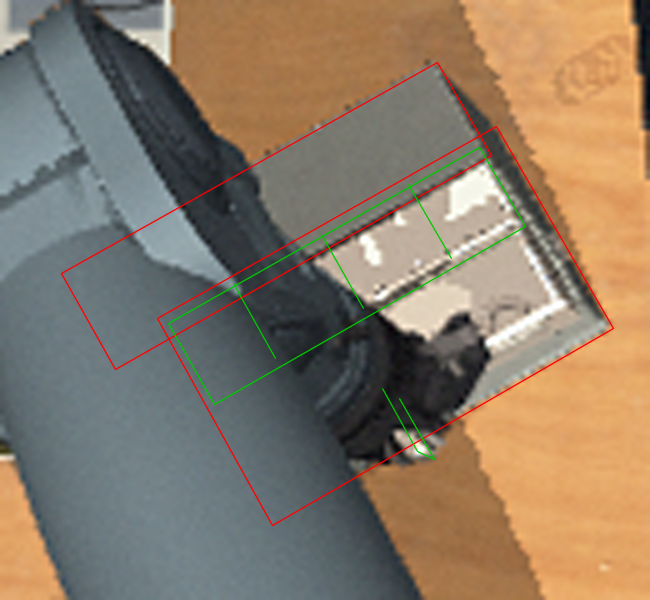

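```bash
python3 arc.py .042 0 -.05 -.1
```

```text
p mm [-57.9   3.2  62.8] F [-4.7 -2.1 -4.8] g 0.124 t 36.35
[[-0.016, -0.0, -0.017], [-0.037, -0.0, -0.037], [-0.058, -0.0, -0.056]]
[[-0.0, 0.027, 0.0], [-0.0, 0.059, 0.0], [-0.0, 0.09, 0.0]]
```

Call:
arm_command(delta_pos=[[-0.016,0,-0.017],[-0.037,0,-0.037],[-0.05,0,-0.048],[-0.05,0,-0.048]], rot=[[0,0.02,0],[0,0.02,0],[0,0.02,0],[0,0.02,0]], hand=[1,1,1,1])

```text
clock: 36.85
tcp_pos: [0.4672, 0.3862, 0.1178]
orientation: [-0.27, 0.961, -0.018, -0.065]
ft_force: [-7.6, -3.0, -12.3]
grip_width: 0.124
```

```bash
python3 arc.py 0 0
```

```text
p mm [-54.4   3.1  65.8] F [ -7.6  -3.  -12.3] g 0.124 t 36.85
[[0.0, 0.0, 0.0]]
[[0.0, 0.0, 0.0]]
```

Call:
arm_command(delta_pos=[[-0.01,0,-0.01],[-0.005,0,-0.005],[0,0,0],[0,0,0],[0,0,-0.3],[0,0,-0.6],[0,0,-0.9]], rot=[[0,0,0],[0,0,0],[0,0,0],[0,0,0],[0,0,0],[0,0,0],[0,0,0]], hand=[1,0.7,0.5,0.5,0.5,0.5,0.5])

```text
clock: 37.72
tcp_pos: [0.4833, 0.3959, 0.2537]
orientation: [-0.27, 0.961, -0.018, -0.064]
ft_force: [0.2, 1.0, 0.9]
grip_width: 0.496
```

```bash
python3 w.py .40 .25 .26 10 0
```

```text
d [0.978, -0.541, 0.088] rot [-0.016, -0.083, 0.237] mm 168.1 deg 22.7
tcp [0.483 0.396 0.254] F [0.2 1.  0.9] g 0.496 t 37.73 q [0.58 0.62 0.48 1.57 0.   0.03]
```

Call:
arm_command(delta_pos=[[0.35,-0.2,0],[0.7,-0.4,0.04],[0.95,-0.6,0.08],[0.978,-0.9,0.088],[0.978,-1,0.088]], rot=[[-0.005,-0.03,0.08],[-0.01,-0.06,0.16],[-0.016,-0.083,0.237],[-0.016,-0.083,0.237],[-0.016,-0.083,0.237]], hand=[0.5,0.5,0.5,0.5,0.5])

```text
clock: 38.35
tcp_pos: [0.4365, 0.1896, 0.261]
orientation: [-0.086, 0.996, 0.0, 0.001]
ft_force: [1.1, 0.2, -0.1]
grip_width: 0.5
```

```bash
python3 w.py .40 .05 .26 -10 0; python3 ov.py o19 0
```

```text
d [0.399, -0.875, 0.006] rot [0.0, 0.001, 0.221] mm 144.2 deg 19.9
tcp [0.436 0.19  0.261] F [ 1.1  0.2 -0.1] g 0.5 t 38.35 q [ 0.28  0.17 -0.16  1.24 -0.    0.1 ]
```

View pics/o19_b.png

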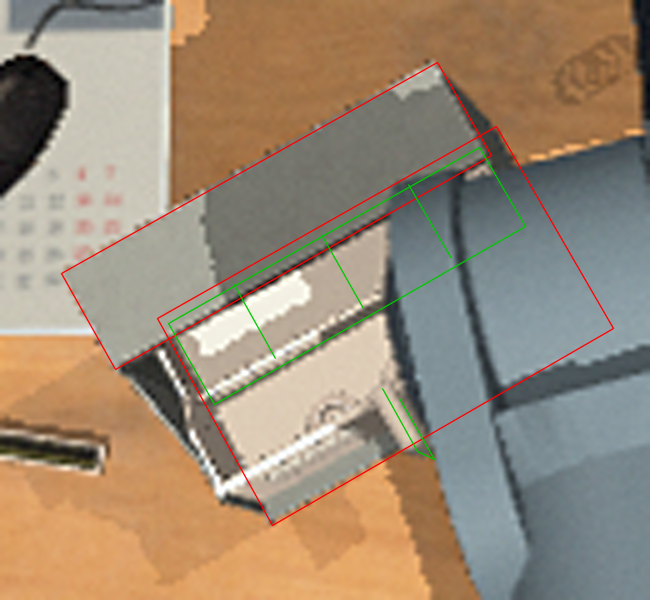

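View pics/o19_t.png

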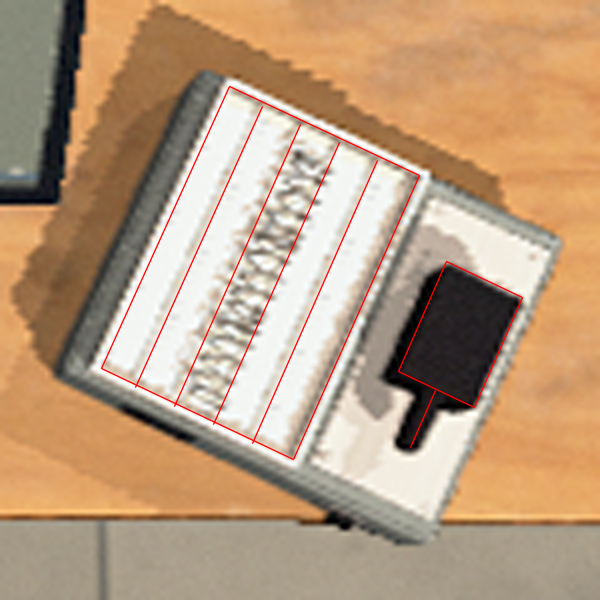

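Run:
```python
from h import *
from station import env
R,t=trayf(); hx,sy=.038,-.098
z=lambda v:v+.006  # hinge z above tray floor: 62.5-56.5
S=box(hx-.062,hx,sy-.021,sy+.021,.043)+box(hx-.094,hx-.062,sy-.006,sy+.006,z(.035))+box(hx-.094,hx-.062,sy-.006,sy+.006,z(.013))+box(hx-.062,hx,sy-.021,sy+.021,.001)
for n,x,y,w,h in(("scene",400,190,50,50),("top",460,240,50,50)):
    s=env.snapshot(n); i,o=crop(s,x,y,w,h,12); raw=i.copy()
    lines(s,i,S,R,t,(0,0,255),12,o); cv2.imwrite(f"pics/{n}20.png",i)
    if n=="scene": cv2.imwrite("pics/s20full.png",s["color"][:,:,::-1])
```

```text
(no output)
```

View pics/scene20.png

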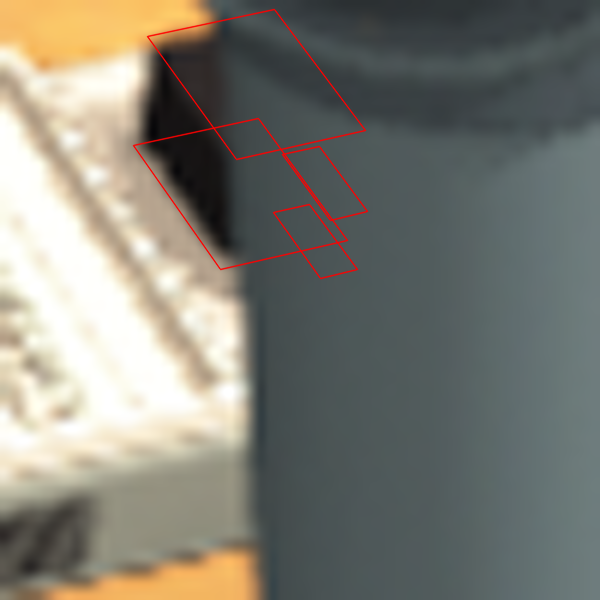

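View pics/top20.png

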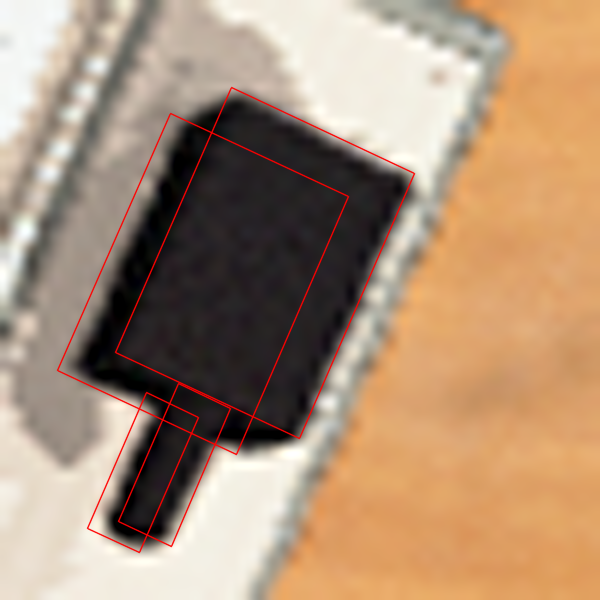

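Call:
arm_command(delta_pos=[[0.17,-0.38,0],[0.3,-0.75,0],[0.42,-1,0],[0.42,-1,0]], rot=[[0,0,0.1],[0,0,0.2],[0,0,0.3],[0,0,0.39]], hand=[0.5,0.5,0.5,0.5])

```text
clock: 39.0
tcp_pos: [0.4006, 0.0319, 0.2607]
orientation: [0.221, 0.975, 0.001, 0.0]
ft_force: [0.1, -0.3, -1.0]
grip_width: 0.503
```

```bash
python3 t.py tray -44 -98 130 0
```

```text
target [ 0.4138 -0.3729  0.1865]
d [-1.244, -2.397, 0.492] rot [0.001, 0.0, -0.005] mm 411.7 deg 0.5
39.0 tcp [0.4006 0.0319 0.2607] in frame mm [-227.7  262.9  204.2] F [ 0.1 -0.3 -1. ] g 0.503
```

Call:
arm_command(delta_pos=[[-0.2,-0.36,0],[-0.4,-0.72,0.02],[-0.55,-1,0.05],[-0.55,-1,0.05]], rot=[[0,0,-0.005],[0,0,-0.005],[0,0,-0.005],[0,0,-0.005]], hand=[0.5,0.5,0.5,0.5])

```text
clock: 39.5
tcp_pos: [0.4114, -0.1408, 0.2528]
orientation: [0.219, 0.976, 0.001, 0.001]
ft_force: [-0.2, -0.1, -0.3]
grip_width: 0.499
```

Call:
arm_command(delta_pos=[[-0.2,-0.36,0],[-0.4,-0.72,0.05],[-0.55,-1,0.1],[-0.55,-1,0.1]], rot=[[0,0,0],[0,0,0],[0,0,0],[0,0,0]], hand=[0.5,0.5,0.5,0.5])

```text
clock: 40.0
tcp_pos: [0.423, -0.3128, 0.2366]
orientation: [0.22, 0.976, 0.001, 0.0]
ft_force: [0.2, 1.7, 0.4]
grip_width: 0.5
```

```bash
python3 t.py tray -44 -98 80 0
```

```text
target [ 0.4138 -0.3729  0.1365]
d [-0.116, -0.39, 0.667] rot [0.001, 0.0, -0.003] mm 117.1 deg 0.3
40.0 tcp [ 0.423  -0.3128  0.2366] in frame mm [-61.2 -39.6 180.1] F [0.2 1.7 0.4] g 0.5
```

Call:
arm_command(delta_pos=[[-0.08,-0.3,0.1],[-0.116,-0.39,0.35],[-0.116,-0.39,0.6],[-0.116,-0.39,0.667],[-0.116,-0.39,0.667]], rot=[[0,0,-0.003],[0,0,-0.003],[0,0,-0.003],[0,0,-0.003],[0,0,-0.003]], hand=[0.5,0.5,0.5,0.5,0.5])

```text
clock: 40.62
tcp_pos: [0.4144, -0.3711, 0.1367]
orientation: [0.216, 0.976, 0.002, -0.0]
ft_force: [-0.3, 0.3, 0.6]
grip_width: 0.5
```

```bash
python3 t.py tray -44 -98 30 0
python3 - <<'E'
from h import *
from station import env
for n,x,y,w,h in(("scene",380,160,100,100),("top",430,220,100,100)):
    s=env.snapshot(n); i,o=crop(s,x,y,w,h,6); cv2.imwrite(f"pics/{n}21.png",i)
E
```

```text
target [ 0.4138 -0.3729  0.0865]
d [-0.001, -0.013, 0.335] rot [0.002, -0.0, 0.001] mm 50.2 deg 0.2
40.62 tcp [ 0.4144 -0.3711  0.1367] in frame mm [-44.2 -96.2  80.2] F [-0.3  0.3  0.6] g 0.5
```

View pics/scene21.png

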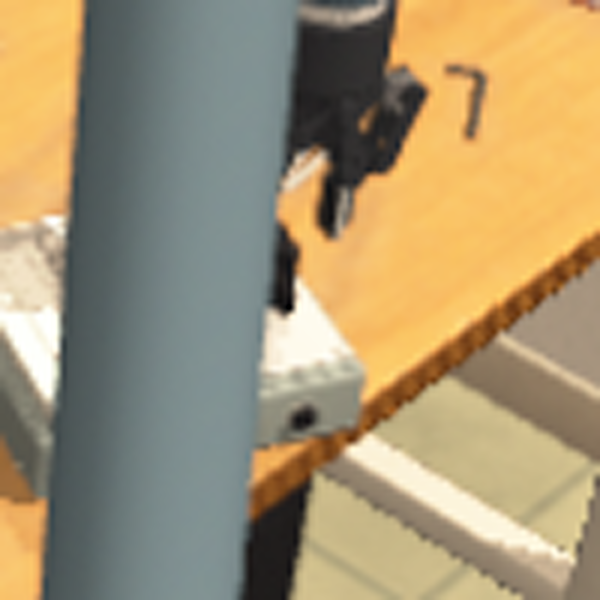

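View pics/top21.png

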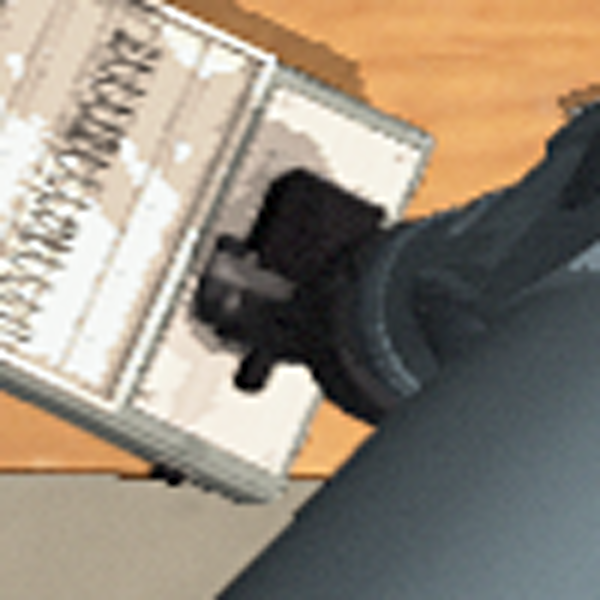

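Call:
arm_command(delta_pos=[[0,-0.013,0.1],[0,-0.013,0.22],[0,-0.013,0.3],[0,-0.013,0.335],[0,-0.013,0.335]], rot=[[0,0,0],[0,0,0],[0,0,0],[0,0,0],[0,0,0]], hand=[0.5,0.5,0.5,0.5,0.5])

```text
clock: 41.35
tcp_pos: [0.4142, -0.3744, 0.0878]
orientation: [0.217, 0.976, 0.001, 0.001]
ft_force: [0.5, -0.0, -0.5]
grip_width: 0.501
```

Call:
arm_command(delta_pos=[[0,0,0],[0,0,0],[0,0,0],[0,0,0],[0,0,0]], rot=[[0,0,0],[0,0,0],[0,0,0],[0,0,0],[0,0,0]], hand=[0.6,0.75,0.9,1,1])

```text
clock: 41.98
tcp_pos: [0.4155, -0.3724, 0.0884]
orientation: [0.216, 0.976, 0.003, 0.002]
ft_force: [3.0, 6.9, 4.2]
grip_width: 0.131
```

```bash
cat > garc.py <<'E'
import sys
from h import *
from station import env
# garc.py a0 toolrotscale a1 a2 ... : guard arc from present pose; hinge at tray (38,-98,6)
a0=float(sys.argv[1]); k=float(sys.argv[2]); angs=[float(v) for v in sys.argv[3:]]
R,t=trayf(); H=np.array([.038,-.098,.006]); o=env.get_obs(); R0=Ro.from_quat(o["orientation"])
p=R.T@(o["tcp_pos"]-t)-H; print("p mm",(p*1000).round(1),"ang",np.arctan2(p[2],-p[0]).round(3),"(shut .285)","F",o["ft_force"].round(1),"g",round(o["grip_width"],3),"t",round(float(o["clock"]),2),"q",o["joint_pos"].round(2))
ay=R@np.array([0,1.,0]); D=[];Q=[]
for a in angs:
    M=Ro.from_rotvec([0,a-a0,0]).as_matrix(); w=R@(M@p+H)+t
    D.append((R0.inv().apply(w-o["tcp_pos"])/.15).round(3).tolist())
    Q.append(((R0.inv()*Ro.from_rotvec(ay*(a-a0)*k)*R0).as_rotvec()/(np.pi/2)).round(3).tolist())
print(D);print(Q)
E
python3 garc.py 0 0 .1 .25 .4 .55 .7 .85 1.0 1.15 1.3 1.45 1.55
```

```text
p mm [-80.6   1.1  25.9] ang 0.311 (shut .285) F [3.  6.9 4.2] g 0.131 t 41.98 q [-0.85  0.44 -0.25  0.88  0.01 -0.41]
[[-0.02, 0.0, -0.053], [-0.06, 0.001, -0.127], [-0.11, 0.001, -0.195], [-0.17, 0.001, -0.255], [-0.239, 0.001, -0.305], [-0.314, 0.002, -0.344], [-0.394, 0.002, -0.372], [-0.477, 0.001, -0.387], [-0.561, 0.001, -0.39], [-0.645, 0.001, -0.38], [-0.7, 0.001, -0.366]]
[[0.0, 0.0, 0.0], [0.0, 0.0, 0.0], [0.0, 0.0, 0.0], [0.0, 0.0, 0.0], [0.0, 0.0, 0.0], [0.0, 0.0, 0.0], [0.0, 0.0, 0.0], [0.0, 0.0, 0.0], [0.0, 0.0, 0.0], [0.0, 0.0, 0.0], [0.0, 0.0, 0.0]]
```

Call:
arm_command(delta_pos=[[-0.02,0,-0.053],[-0.06,0,-0.127],[-0.11,0,-0.195],[-0.17,0,-0.255],[-0.2,0,-0.28]], rot=[[0,0,0],[0,0,0],[0,0,0],[0,0,0],[0,0,0]], hand=[1,1,1,1,1])

```text
clock: 42.6
tcp_pos: [0.4422, -0.3849, 0.1301]
orientation: [0.216, 0.976, 0.003, 0.001]
ft_force: [2.3, 0.1, -12.0]
grip_width: 0.127
```

```bash
python3 garc.py .6 0 .6 .75 .9 1.05 1.2 1.35 1.5 1.6
python3 - <<'E'
from h import *
from station import env
for n,x,y,w,h in(("scene",380,160,100,100),("top",430,220,100,100)):
    s=env.snapshot(n); i,o=crop(s,x,y,w,h,6); cv2.imwrite(f"pics/{n}22.png",i)
E
```

```text
p mm [-51.2   1.2  67.6] ang 0.923 (shut .285) F [  2.3   0.1 -12. ] g 0.127 t 42.6 q [-0.83  0.46 -0.1   1.01  0.01 -0.39]
[[0.0, 0.0, 0.0], [-0.071, 0.0, -0.046], [-0.149, 0.0, -0.081], [-0.23, 0.0, -0.103], [-0.314, 0.0, -0.114], [-0.399, -0.0, -0.111], [-0.482, -0.0, -0.096], [-0.536, -0.001, -0.08]]
[[0.0, 0.0, 0.0], [0.0, 0.0, 0.0], [0.0, 0.0, 0.0], [0.0, 0.0, 0.0], [0.0, 0.0, 0.0], [0.0, 0.0, 0.0], [0.0, 0.0, 0.0], [0.0, 0.0, 0.0]]
```

View pics/scene22.png

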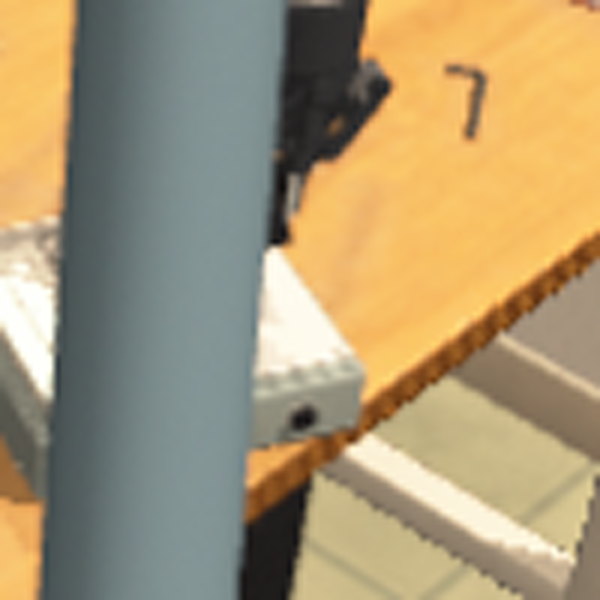

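View pics/top22.png

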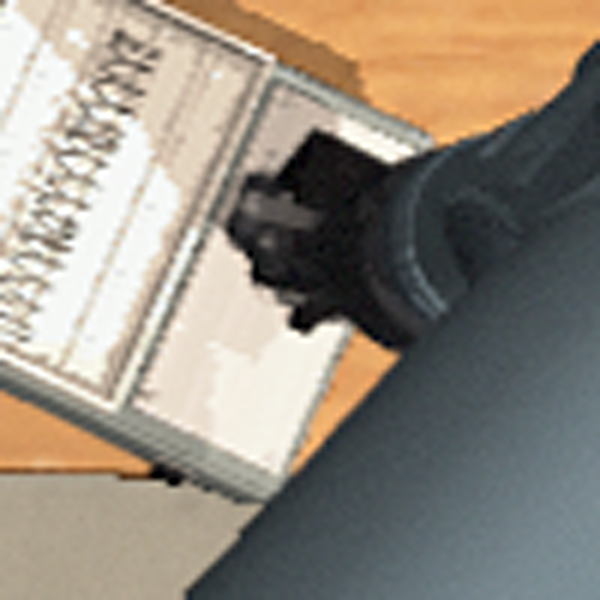

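Call:
arm_command(delta_pos=[[-0.071,0,-0.046],[-0.149,0,-0.081],[-0.23,0,-0.103],[-0.314,0,-0.114],[-0.399,0,-0.111],[-0.482,0,-0.096],[-0.51,0,-0.09],[-0.51,0,-0.09]], rot=[[0,0,0],[0,0,0],[0,0,0],[0,0,0],[0,0,0],[0,0,0],[0,0,0],[0,0,0]], hand=[1,1,1,1,1,1,1,1])

```text
clock: 43.7
tcp_pos: [0.5107, -0.4175, 0.1447]
orientation: [0.216, 0.976, 0.003, 0.001]
ft_force: [-4.6, 2.1, 0.6]
grip_width: 0.124
```

```bash
python3 garc.py 1.5 0 1.5 1.6
python3 - <<'E'
from h import *
from station import env
for n,x,y,w,h in(("scene",380,160,100,100),("top",430,220,100,100)):
    s=env.snapshot(n); i,o=crop(s,x,y,w,h,6); cv2.imwrite(f"pics/{n}23.png",i)
E
```

```text
p mm [24.7  0.8 82.2] ang 1.863 (shut .285) F [-4.6  2.1  0.6] g 0.124 t 43.7 q [-0.78  0.59  0.16  1.14  0.01 -0.35]
[[0.0, 0.0, 0.0], [-0.054, -0.0, 0.019]]
[[0.0, 0.0, 0.0], [0.0, 0.0, 0.0]]
```

View pics/top23.png

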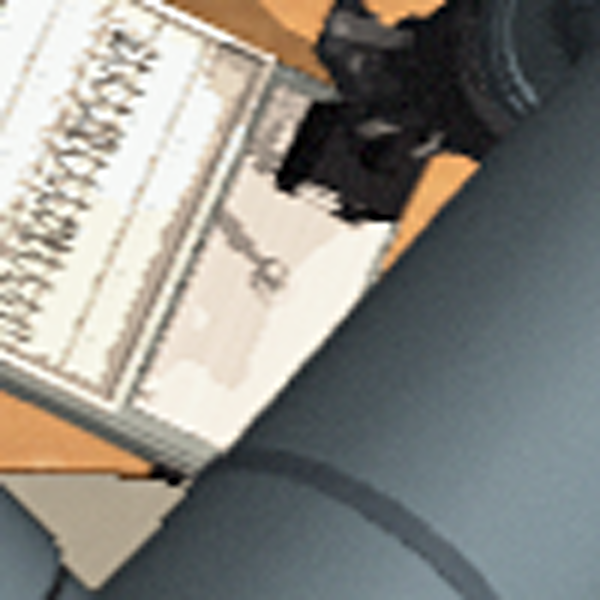

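View pics/scene23.png

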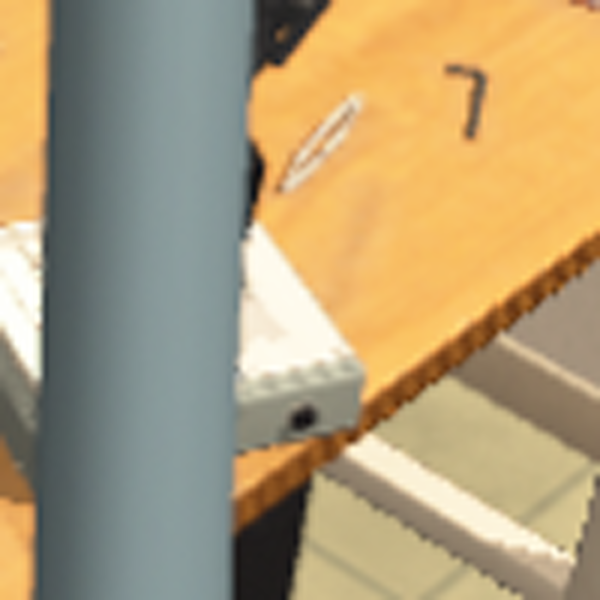

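Call:
arm_command(delta_pos=[[0,0,0],[0,0,0],[0,0,0],[0,0,-0.15],[0,0,-0.4],[0,0,-0.6],[0.2,0.1,-0.7]], rot=[[0,0,0],[0,0,0],[0,0,0],[0,0,0],[0,0,0],[0,0,0],[0,0,0]], hand=[0.8,0.6,0.5,0.5,0.5,0.5,0.5])

```text
clock: 44.68
tcp_pos: [0.4911, -0.3937, 0.2516]
orientation: [0.217, 0.976, 0.001, 0.004]
ft_force: [0.5, 1.1, 1.0]
grip_width: 0.497
```

Call:
arm_command(delta_pos=[[0.2,0.3,0],[0.4,0.6,0],[0.5,0.9,0]], rot=[[0,0,0],[0,0,0],[0,0,0]], hand=[1,1,1])

```text
clock: 45.05
tcp_pos: [0.4798, -0.238, 0.2523]
orientation: [0.217, 0.976, 0.001, 0.004]
ft_force: [1.3, 0.1, 0.0]
grip_width: -0.003
```

```bash
python3 t.py tray -4 -70 60 0;python3 - <<'E'
from h import *
from station import env
for n,x,y,w,h in(("scene",380,160,100,100),("top",430,220,80,80)):
    s=env.snapshot(n); i,o=crop(s,x,y,w,h,7 if n=="top" else 6); cv2.imwrite(f"pics/{n}24.png",i)
E
```

```text
target [ 0.4619 -0.3645  0.1165]
d [-0.242, -0.818, 0.903] rot [0.003, 0.005, 0.001] mm 186.4 deg 0.5
45.05 tcp [ 0.4798 -0.238   0.2523] in frame mm [-41.4  52.1 195.8] F [1.3 0.1 0. ] g -0.003
```

View pics/top24.png

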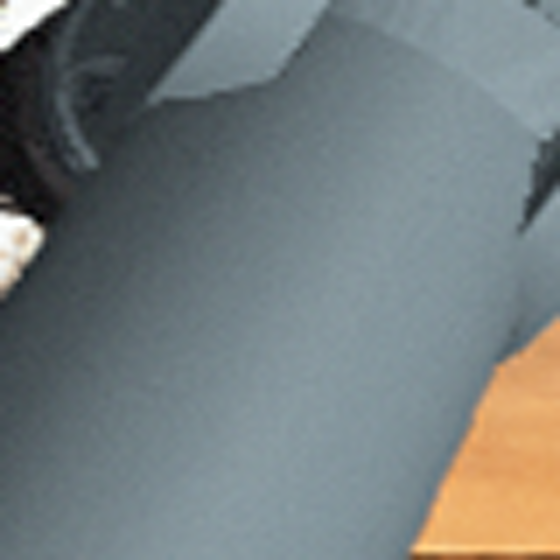

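View pics/scene24.png

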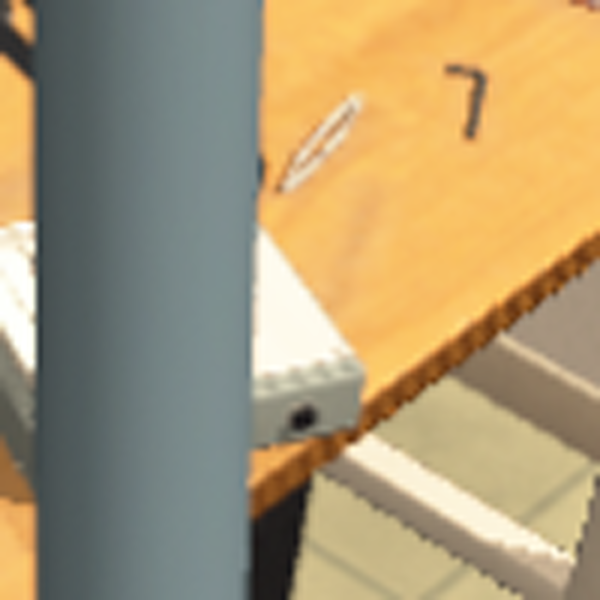

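Call:
arm_command(delta_pos=[[0.2,0.3,0],[0.4,0.6,0],[0.6,0.9,0],[0.6,0.9,0]], rot=[[0,0,0],[0,0,0],[0,0,0],[0,0,0]], hand=[1,1,1,1])

```text
clock: 45.65
tcp_pos: [0.4549, -0.0731, 0.2531]
orientation: [0.212, 0.977, 0.002, 0.004]
ft_force: [0.5, -0.8, -0.4]
grip_width: 0.002
```

```bash
python3 t.py tray -4 -70 60 0;python3 - <<'E'
from h import *
from station import env
s=env.snapshot("top"); i,o=crop(s,390,195,120,120,5)
R,t=trayf(); b=np.array([-.004,-.098,.004])
for sg,col in((.42,(0,0,255)),(-.42,(0,200,0))):
    lines(s,i,[(b,b+.028*np.array([0,np.sin(sg),np.cos(sg)]))],R,t,col,5,o)
cv2.imwrite(f"pics/t25.png",i)
i,o=crop(s,460,240,50,50,12); cv2.imwrite(f"pics/t25b.png",i)
E
```

```text
target [ 0.4619 -0.3645  0.1165]
d [-0.841, -1.755, 0.906] rot [0.004, 0.005, 0.007] mm 321.9 deg 0.8
45.65 tcp [ 0.4549 -0.0731  0.2531] in frame mm [-134.   190.9  196.6] F [ 0.5 -0.8 -0.4] g 0.002
```

View pics/t25.png

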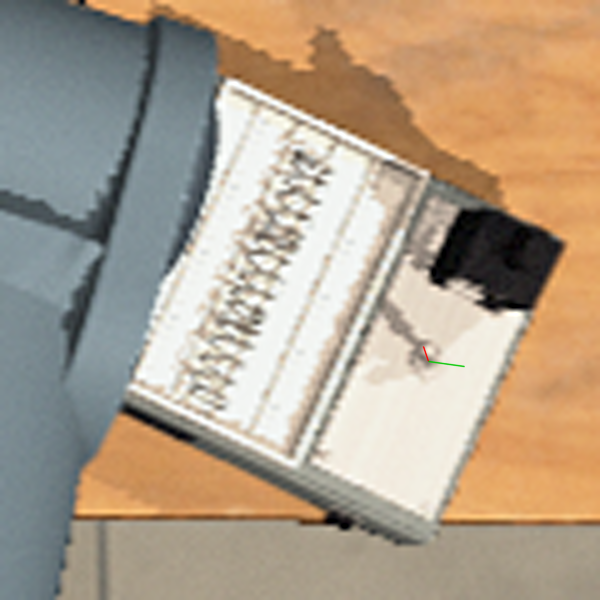

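View pics/t25b.png

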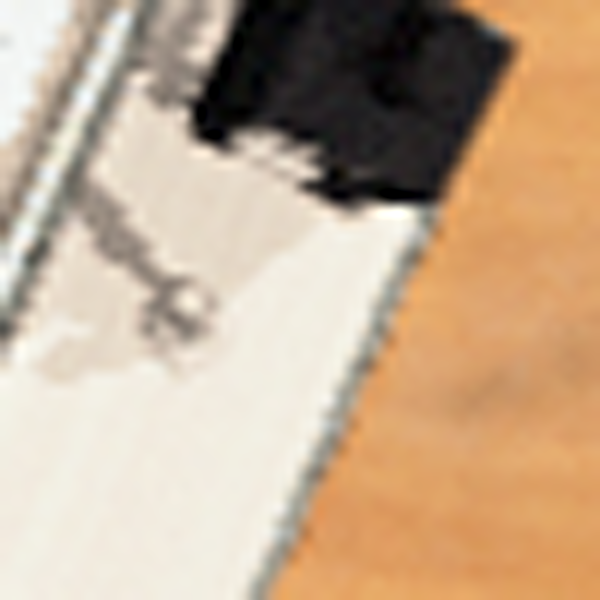

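Call:
arm_command(delta_pos=[[-0.15,-0.35,0],[-0.3,-0.7,0.05],[-0.4,-1,0.1],[-0.4,-1,0.1]], rot=[[0,0.005,0.007],[0,0.005,0.007],[0,0.005,0.007],[0,0.005,0.007]], hand=[1,1,1,1])

```text
clock: 46.2
tcp_pos: [0.4475, -0.2409, 0.2369]
orientation: [0.222, 0.975, 0.002, 0.001]
ft_force: [-0.2, 0.4, 0.3]
grip_width: -0.0
```

```bash
python3 t.py tray -9 -60 90 0
```

```text
target [ 0.4616 -0.3533  0.1465]
d [-0.408, -0.638, 0.6] rot [0.003, 0.0, -0.006] mm 145.0 deg 0.6
46.2 tcp [ 0.4475 -0.2409  0.2369] in frame mm [-69.5  35.8 180.4] F [-0.2  0.4  0.3] g -0.0
```

Call:
arm_command(delta_pos=[[-0.2,-0.3,0.1],[-0.38,-0.6,0.3],[-0.408,-0.638,0.55],[-0.408,-0.638,0.6],[-0.408,-0.638,0.6]], rot=[[0.003,0,-0.006],[0.003,0,-0.006],[0.003,0,-0.006],[0.003,0,-0.006],[0.003,0,-0.006]], hand=[1,1,1,1,1])

```text
clock: 46.82
tcp_pos: [0.4613, -0.3526, 0.1467]
orientation: [0.217, 0.976, 0.0, -0.0]
ft_force: [0.8, 0.2, 0.6]
grip_width: -0.002
```

```bash
python3 t.py tray -9 -60 34 0
```

```text
target [ 0.4616 -0.3533  0.0905]
d [-0.004, -0.004, 0.375] rot [0.0, -0.0, 0.001] mm 56.2 deg 0.1
46.83 tcp [ 0.4613 -0.3526  0.1467] in frame mm [ -9.5 -59.5  90.2] F [0.8 0.2 0.6] g -0.002
```

Call:
arm_command(delta_pos=[[0,0,0.1],[0,0,0.2],[0,0,0.3],[0,0,0.36],[0,0,0.375],[0,0,0.375]], rot=[[0,0,0],[0,0,0],[0,0,0],[0,0,0],[0,0,0],[0,0,0]], hand=[1,1,1,1,1,1])

```text
clock: 47.58
tcp_pos: [0.4614, -0.3527, 0.0905]
orientation: [0.217, 0.976, 0.0, -0.0]
ft_force: [-0.1, -0.4, -0.9]
grip_width: -0.0
```

Call:
arm_command(delta_pos=[[0,-0.04,0],[0,-0.08,0],[0,-0.11,0],[0,-0.14,0],[0,-0.14,0]], rot=[[0,0,0],[0,0,0],[0,0,0],[0,0,0],[0,0,0]], hand=[1,1,1,1,1])

```text
clock: 48.2
tcp_pos: [0.4522, -0.3723, 0.0904]
orientation: [0.217, 0.976, -0.0, -0.0]
ft_force: [-0.3, -0.4, 0.4]
grip_width: -0.001
```

```bash
python3 t.py tray -9 -86 34 0;python3 - <<'E'
from h import *
from station import env
s=env.snapshot("top"); i,o=crop(s,440,220,80,80,7); cv2.imwrite(f"pics/t26.png",i)
E
```

```text
target [ 0.4506 -0.3769  0.0905]
d [-0.003, -0.032, -0.0] rot [-0.0, -0.0, 0.0] mm 4.8 deg 0.0
48.2 tcp [ 0.4522 -0.3723  0.0904] in frame mm [ -9.4 -81.2  33.9] F [-0.3 -0.4  0.4] g -0.001
```

View pics/t26.png

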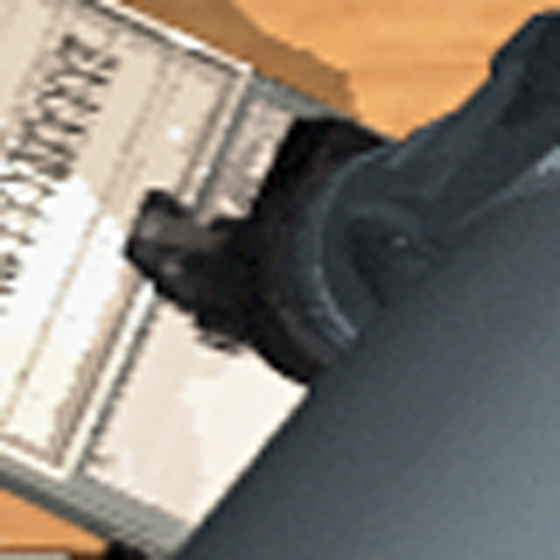

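Can't see the toggle; continue pushing while watching the force.

Call:
arm_command(delta_pos=[[0,-0.03,0],[0,-0.05,0],[0,-0.06,0],[0,-0.06,0]], rot=[[0,0,0],[0,0,0],[0,0,0],[0,0,0]], hand=[1,1,1,1])

```text
clock: 48.75
tcp_pos: [0.4482, -0.3803, 0.0902]
orientation: [0.217, 0.976, -0.0, -0.0]
ft_force: [0.1, 0.7, 0.1]
grip_width: -0.004
```

```bash
python3 t.py tray -9 -92 34 0
```

```text
target [ 0.448  -0.3823  0.0905]
d [-0.005, -0.012, -0.002] rot [-0.0, -0.001, 0.0] mm 2.0 deg 0.1
48.75 tcp [ 0.4482 -0.3803  0.0902] in frame mm [ -9.7 -90.2  33.7] F [0.1 0.7 0.1] g -0.004
```

Call:
arm_command(delta_pos=[[0,-0.015,0],[0,-0.03,0],[0,-0.04,0],[0,-0.04,0]], rot=[[0,0,0],[0,0,0],[0,0,0],[0,0,0]], hand=[1,1,1,1])

```text
clock: 49.25
tcp_pos: [0.4475, -0.3814, 0.0901]
orientation: [0.216, 0.976, 0.005, 0.001]
ft_force: [6.3, 12.2, 3.3]
grip_width: 0.003
```

```bash
python3 t.py tray -9 -92 34 0
```

```text
target [ 0.448  -0.3823  0.0905]
d [-0.005, -0.004, -0.003] rot [0.006, -0.0, 0.002] mm 1.1 deg 0.6
49.25 tcp [ 0.4475 -0.3814  0.0901] in frame mm [ -9.8 -91.4  33.6] F [ 6.3 12.2  3.3] g 0.003
```

Stop reached (≈14 N along the push direction). Back off, rise, and look.

Call:
arm_command(delta_pos=[[0,0.05,0],[0,0.1,-0.1],[0.1,0.1,-0.4],[0.2,0.1,-0.7],[0.3,0.3,-0.9]], rot=[[0,0,0],[0,0,0],[0,0,0],[0,0,0],[0,0,0]], hand=[1,1,1,1,1])

```text
clock: 49.88
tcp_pos: [0.4253, -0.3248, 0.2292]
orientation: [0.217, 0.976, 0.003, 0.003]
ft_force: [1.0, 0.8, -0.5]
grip_width: -0.002
```

Call:
arm_command(delta_pos=[[0.15,0.35,0],[0.3,0.7,0],[0.4,1,0],[0.4,1,0]], rot=[[0,0,0],[0,0,0],[0,0,0],[0,0,0]], hand=[0.5,0.5,0.5,0.5])

```text
clock: 50.38
tcp_pos: [0.4346, -0.1613, 0.2313]
orientation: [0.215, 0.977, 0.002, 0.004]
ft_force: [1.0, -0.8, 0.0]
grip_width: 0.5
```

Call:
arm_command(delta_pos=[[0.1,0.35,0],[0.2,0.7,0]], rot=[[0,0,0],[0,0,0]], hand=[0.5,0.5])

```text
clock: 50.62
tcp_pos: [0.4524, -0.0538, 0.2329]
orientation: [0.217, 0.976, 0.002, 0.005]
ft_force: [0.6, 0.4, 0.4]
grip_width: 0.501
```

```bash
python3 t.py tray 60 -98 150 0;python3 - <<'E'
from h import *
from station import env
s=env.snapshot("top"); i,o=crop(s,390,195,120,120,5)
R,t=trayf(); b=np.array([-.004,-.098,.004])
for sg,col in((.42,(0,0,255)),(-.42,(0,200,0))):
    lines(s,i,[(b,b+.028*np.array([0,np.sin(sg),np.cos(sg)]))],R,t,col,5,o)
cv2.imwrite(f"pics/t27.png",i)
i,o=crop(s,460,240,50,50,12); cv2.imwrite(f"pics/t27b.png",i)
E
```

```text
target [ 0.5079 -0.417   0.2065]
d [-1.358, -2.038, 0.177] rot [0.003, 0.005, 0.001] mm 368.3 deg 0.6
50.62 tcp [ 0.4524 -0.0538  0.2329] in frame mm [-144.4  207.3  176.4] F [0.6 0.4 0.4] g 0.501
```

View pics/t27.png

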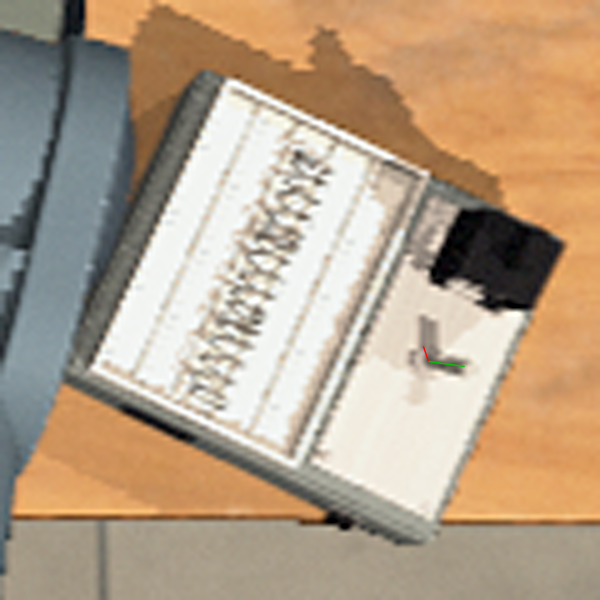

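View pics/t27b.png

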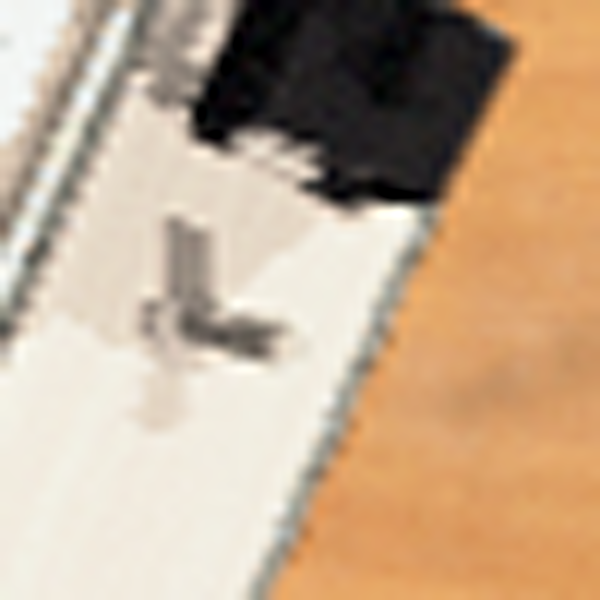

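Call:
arm_command(delta_pos=[[-0.2,-0.35,0],[-0.45,-0.7,0],[-0.68,-1,0],[-0.68,-1,0]], rot=[[0.003,0.005,0],[0.003,0.005,0],[0.003,0.005,0],[0.003,0.005,0]], hand=[0.5,0.5,0.5,0.5])

```text
clock: 51.18
tcp_pos: [0.4833, -0.2318, 0.2321]
orientation: [0.216, 0.976, 0.002, 0.001]
ft_force: [0.5, -0.2, -0.1]
grip_width: 0.5
```

```bash
python3 t.py tray 62.7 -97.2 140 0
```

```text
target [ 0.5107 -0.4174  0.1965]
d [-0.688, -1.045, 0.234] rot [0.003, 0.0, 0.001] mm 190.9 deg 0.3
51.17 tcp [ 0.4833 -0.2318  0.2321] in frame mm [-40.8  59.2 175.6] F [ 0.5 -0.2 -0.1] g 0.5
```

Call:
arm_command(delta_pos=[[-0.2,-0.35,0],[-0.45,-0.7,0.05],[-0.688,-1,0.1],[-0.688,-1,0.15],[-0.688,-1,0.15]], rot=[[0.003,0,0],[0.003,0,0],[0.003,0,0],[0.003,0,0],[0.003,0,0]], hand=[0.5,0.5,0.5,0.5,0.5])

```text
clock: 51.8
tcp_pos: [0.5128, -0.4107, 0.2083]
orientation: [0.216, 0.976, 0.0, -0.001]
ft_force: [-0.1, -0.7, 0.2]
grip_width: 0.501
```

```bash
python3 t.py tray 62.7 -97.2 89 0
```

```text
target [ 0.5107 -0.4174  0.1455]
d [-0.007, -0.047, 0.419] rot [0.0, -0.001, 0.001] mm 63.2 deg 0.1
51.8 tcp [ 0.5128 -0.4107  0.2083] in frame mm [ 61.8 -90.2 151.8] F [-0.1 -0.7  0.2] g 0.501
```

Call:
arm_command(delta_pos=[[-0.007,-0.047,0.05],[-0.007,-0.047,0.15],[-0.007,-0.047,0.28],[-0.007,-0.047,0.38],[-0.007,-0.047,0.415],[-0.007,-0.047,0.415]], rot=[[0,0,0],[0,0,0],[0,0,0],[0,0,0],[0,0,0],[0,0,0]], hand=[0.5,0.5,0.5,0.5,0.5,0.5])

```text
clock: 52.55
tcp_pos: [0.5106, -0.4171, 0.1458]
orientation: [0.216, 0.976, 0.0, -0.001]
ft_force: [0.9, 0.5, 0.3]
grip_width: 0.497
```

Call:
arm_command(delta_pos=[[0,0,0],[0,0,0],[0,0,0],[0,0,0],[0,0,0]], rot=[[0,0,0],[0,0,0],[0,0,0],[0,0,0],[0,0,0]], hand=[0.6,0.75,0.9,1,1])

```text
clock: 53.18
tcp_pos: [0.511, -0.4175, 0.1464]
orientation: [0.216, 0.976, 0.0, -0.0]
ft_force: [0.8, -0.6, 4.0]
grip_width: 0.124
```

```bash
python3 garc.py 1.55 0 1.45 1.3 1.15 1.0 .85 .7 .55 .4 .25 .1 0 -.03
```

```text
p mm [24.9  0.8 83.9] ang 1.859 (shut .285) F [ 0.8 -0.6  4. ] g 0.124 t 53.17 q [-0.78  0.59  0.17  1.15 -0.   -0.34]
[[0.057, 0.0, -0.014], [0.144, 0.0, -0.024], [0.231, 0.0, -0.02], [0.317, 0.001, -0.004], [0.4, 0.001, 0.025], [0.477, 0.001, 0.066], [0.547, 0.001, 0.118], [0.609, 0.001, 0.18], [0.661, 0.001, 0.25], [0.701, 0.001, 0.328], [0.722, 0.002, 0.382], [0.727, 0.002, 0.399]]
[[0.0, 0.0, 0.0], [0.0, 0.0, 0.0], [0.0, 0.0, 0.0], [0.0, 0.0, 0.0], [0.0, 0.0, 0.0], [0.0, 0.0, 0.0], [0.0, 0.0, 0.0], [0.0, 0.0, 0.0], [0.0, 0.0, 0.0], [0.0, 0.0, 0.0], [0.0, 0.0, 0.0], [0.0, 0.0, 0.0]]
```

Call:
arm_command(delta_pos=[[0.057,0,-0.014],[0.144,0,-0.024],[0.231,0,-0.02],[0.317,0,-0.004],[0.4,0,0.025],[0.477,0,0.066],[0.547,0,0.118],[0.609,0,0.18],[0.609,0,0.18]], rot=[[0,0,0],[0,0,0],[0,0,0],[0,0,0],[0,0,0],[0,0,0],[0,0,0],[0,0,0],[0,0,0]], hand=[1,1,1,1,1,1,1,1,1])

```text
clock: 54.3
tcp_pos: [0.4274, -0.3778, 0.1205]
orientation: [0.217, 0.976, 0.001, -0.0]
ft_force: [-0.0, 2.6, 7.2]
grip_width: 0.124
```

```bash
python3 garc.py .4 0 .25 .1 0 -.03 -.06
```

```text
p mm [-67.6   1.3  58. ] ang 0.709 (shut .285) F [-0.   2.6  7.2] g 0.124 t 54.3 q [-0.84  0.43 -0.16  0.97  0.   -0.4 ]
[[0.053, 0.0, 0.072], [0.094, -0.0, 0.151], [0.115, -0.0, 0.206], [0.12, -0.0, 0.223], [0.125, -0.0, 0.24]]
[[0.0, 0.0, 0.0], [0.0, 0.0, 0.0], [0.0, 0.0, 0.0], [0.0, 0.0, 0.0], [0.0, 0.0, 0.0]]
```

Call:
arm_command(delta_pos=[[0.053,0,0.072],[0.094,0,0.151],[0.115,0,0.206],[0.12,0,0.223],[0.12,0,0.23],[0.12,0,0.23]], rot=[[0,0,0],[0,0,0],[0,0,0],[0,0,0],[0,0,0],[0,0,0]], hand=[1,1,1,1,1,1])

```text
clock: 55.05
tcp_pos: [0.4102, -0.3696, 0.0891]
orientation: [0.217, 0.976, 0.0, 0.0]
ft_force: [-8.0, 6.7, 23.6]
grip_width: 0.122
```

```bash
python3 garc.py 0 0 -.05
```

```text
p mm [-86.6   1.4  26.6] ang 0.298 (shut .285) F [-8.   6.7 23.6] g 0.122 t 55.05 q [-0.85  0.43 -0.26  0.88  0.   -0.41]
[[0.008, -0.0, 0.029]]
[[0.0, 0.0, 0.0]]
```

Call:
arm_command(delta_pos=[[0,0,0.01],[0,0,0.005],[0,0,0.005],[0,0,0],[0,0,-0.15],[0,0,-0.5],[0,0,-0.9]], rot=[[0,0,0],[0,0,0],[0,0,0],[0,0,0],[0,0,0],[0,0,0],[0,0,0]], hand=[1,0.7,0.5,0.5,0.5,0.5,0.5])

```text
clock: 55.92
tcp_pos: [0.4093, -0.3688, 0.2241]
orientation: [0.217, 0.976, 0.001, -0.001]
ft_force: [1.2, -0.7, -0.5]
grip_width: 0.5
```

Call:
arm_command(delta_pos=[[0.15,0.3,0],[0.3,0.65,0],[0.3,1,0],[0.3,1,0]], rot=[[0,0,0],[0,0,0],[0,0,0],[0,0,0]], hand=[0.5,0.5,0.5,0.5])

```text
clock: 56.42
tcp_pos: [0.4324, -0.2108, 0.2243]
orientation: [0.214, 0.977, 0.002, -0.002]
ft_force: [-0.4, 0.3, 0.7]
grip_width: 0.498
```

Call:
arm_command(delta_pos=[[0.1,0.35,0],[0.2,0.7,0],[0.3,1,0],[0.3,1,0]], rot=[[0,0,0],[0,0,0],[0,0,0],[0,0,0]], hand=[0.5,0.5,0.5,0.5])

```text
clock: 56.92
tcp_pos: [0.4542, -0.0541, 0.2246]
orientation: [0.212, 0.977, 0.002, -0.002]
ft_force: [0.4, -0.7, -0.5]
grip_width: 0.504
```

```bash
python3 ov.py o28 0
python3 - <<'E'
from h import *
from station import env
R,t=trayf(); hx,sy=.038,-.098
z=lambda v:v+.006
S=box(hx-.062,hx,sy-.021,sy+.021,.043)+box(hx-.094,hx-.062,sy-.006,sy+.006,z(.035))+box(hx-.094,hx-.062,sy-.006,sy+.006,z(.013))
s=env.snapshot("top"); i,o=crop(s,460,240,50,50,12); lines(s,i,S,R,t,(0,0,255),12,o); cv2.imwrite(f"pics/t28.png",i)
cv2.imwrite("pics/full28.png",s["color"][:,:,::-1])
s=env.snapshot("scene"); cv2.imwrite("pics/sfull28.png",s["color"][:,:,::-1])
print(env.get_obs()["tcp_pos"])
E
```

```text
[ 0.45434463 -0.05690194  0.22470178]
```

View pics/t28.png

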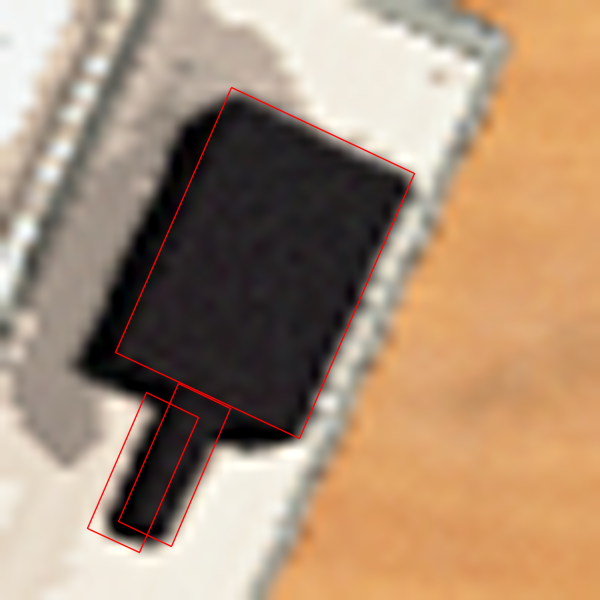

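View pics/full28.png

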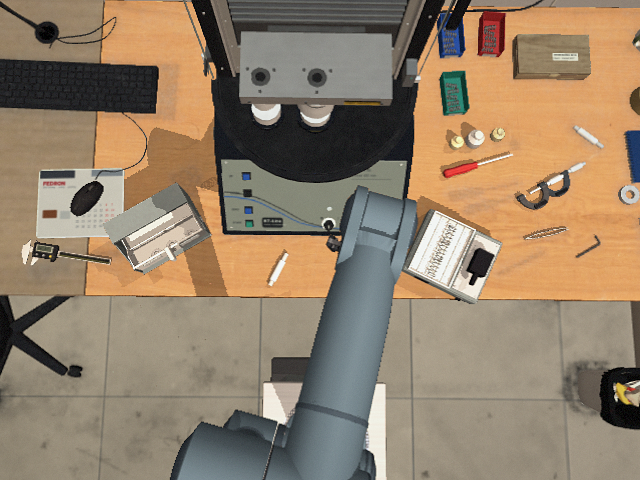

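View pics/o28_b.png

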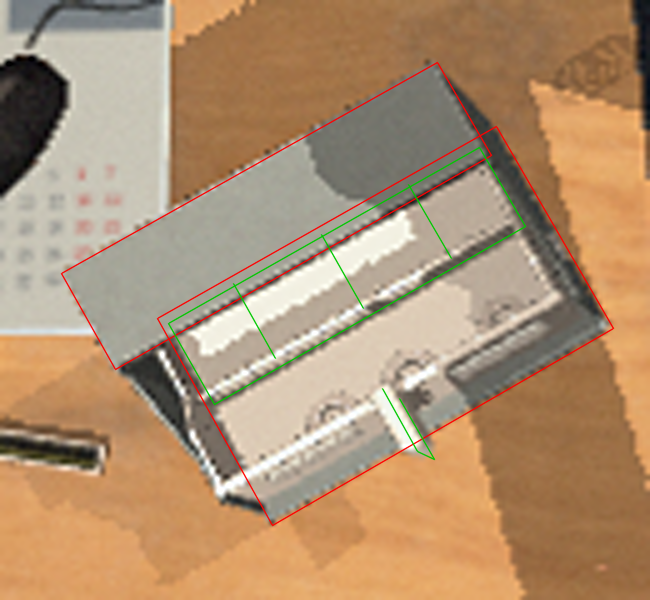

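View pics/sfull28.png

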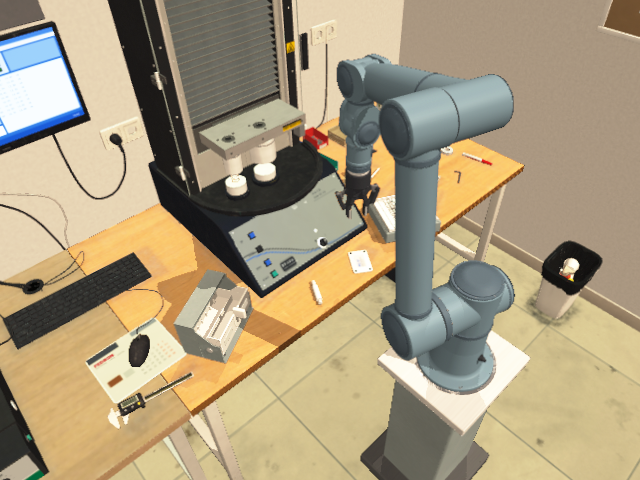

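Run:
```python
from h import *
from station import env
s=env.snapshot("top"); a=cv2.imread("pics/top0.png"); b=s["color"][:,:,::-1].copy()
i,o=crop(s,150,230,40,40,15); 
k=cv2.resize(a[230:270,150:190],None,fx=10,fy=10,interpolation=cv2.INTER_CUBIC); j=cv2.resize(b[230:270,150:190],None,fx=10,fy=10,interpolation=cv2.INTER_CUBIC)
cv2.imwrite("pics/cmp.png",np.hstack([k,j]))
g=lambda im,y,x,h,w:cv2.cvtColor(im[y:y+h,x:x+w],cv2.COLOR_BGR2GRAY).astype(np.float32)
print(cv2.phaseCorrelate(g(a,240,460,50,45),g(b,240,460,50,45)))
```

```text
((0.5163874303918945, -0.016004558839231464), 0.9850576073328654)
```

View pics/cmp.png

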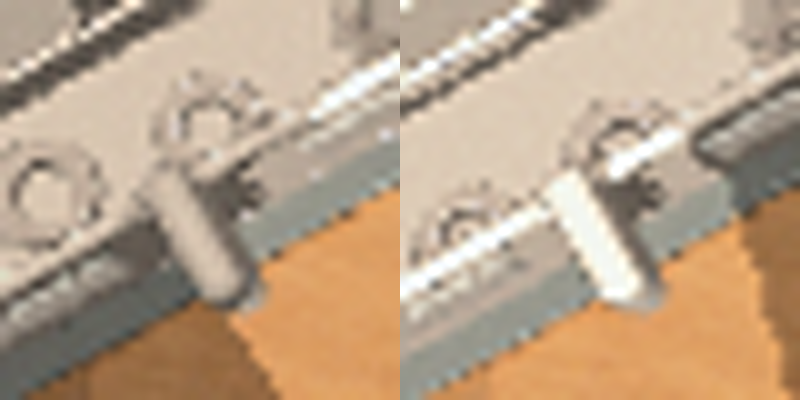

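Run:
```python
from h import *
a=cv2.imread("pics/top0.png"); b=cv2.imread("pics/full28.png")
g=lambda im,y,x,h,w:cv2.cvtColor(im[y:y+h,x:x+w],cv2.COLOR_BGR2GRAY).astype(np.float32)
for n,y,x,h,w in(("tab",272,464,14,16),("guard",245,464,40,34),("boxcorner",230,485,30,25),("nearR",285,455,25,30),("red",150,440,40,80)):
    print(n,cv2.phaseCorrelate(g(a,y,x,h,w),g(b,y,x,h,w),cv2.createHanningWindow((w,h),cv2.CV_32F)), np.abs(g(a,y,x,h,w)-g(b,y,x,h,w)).mean())
k=cv2.resize(a[240:295,455:500],None,fx=8,fy=8,interpolation=cv2.INTER_CUBIC); j=cv2.resize(b[240:295,455:500],None,fx=8,fy=8,interpolation=cv2.INTER_CUBIC)
cv2.imwrite("pics/cmp2.png",np.hstack([k,j]))
```

```text
tab ((0.3682231573013004, 0.6089940695514917), 0.9760276228189468) 5.049107
guard ((-0.03221936114866608, 0.10673344216127845), 0.9428797983460956) 4.3301473
boxcorner ((0.513966577281483, -0.05553247852607157), 1.0164166019757588) 4.468
nearR ((0.05006758832437619, 0.46500261052352876), 0.9742417151133219) 4.5866666
red ((-0.04613427822651062, -0.016502790497639808), 0.9489506417512894) 4.3890624
```

View pics/cmp2.png

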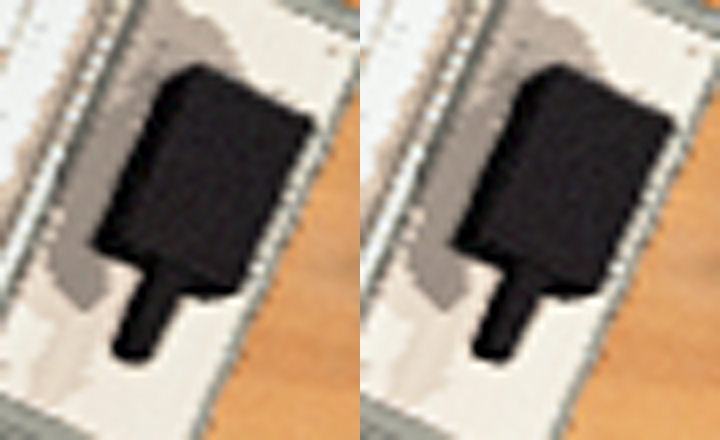

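Run:
```python
from station import env
print(env.get_obs()["joint_velocities"].round(3)); print(env.job_done())
```

```text
[-0.008 -0.     0.     0.002  0.002  0.004]
the job is handed in; nothing more can be done
None
```

The job is finished and handed in at about 57 s of the 210 s allowed; the hand-in gives no verdict.

**What I did:** I pulled the bin to its front stop and moved all three springs, one at a time, into the tray's centre gutter. I then shut the bin, lifted the guard to about 1.55 rad, pushed the toggle over to on until it met its stop, and folded the guard down.

**Last checks (camera images):**
- **Springs:** all three lie in line in the centre gutter.
- **Rings:** all three are in the front compartment.
- **Bin:** the tab sits where it did at the start, to within about a pixel, so it reads as shut.
- **Guard:** it looks the same as in the starting image. The small-patch comparison was too coarse to add much: it showed shifts of about half a pixel on the fixed box as well as on the tab.
- **Toggle:** it matched the drawn "on" position just before I closed the guard, and it is now hidden under it.
- **Arm:** it is standing clear, touching nothing.
- **Plug gauge and adapter plate:** they look unmoved by eye; I did not measure them.

**Two high forces on the way:**
- **At the bin's front stop:** pulling the bin there reached about 50 N at the wrist.
- **On the way back to the bin tab:** one move gave a brief wrist reading of about 100 N, with joint 3 at its range limit. The pictures showed the arm touching nothing and the reading cleared at once. I could not find the cause, and I cannot tell whether it counts against a limit.

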